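Turn a test-card carrier face up by way of a spring clip

ROBOT

A 6-joint arm with a two-finger parallel gripper is mounted at the origin on a cart in front of the work surface, level with it; the furniture and walls round the work are solid. World frame = base frame: x ahead of the robot, y to its left, z up, the work surface at z = 0. Lengths are in m, angles in rad, forces in N, time in s.
With the tool pointing down it reaches from about 0.35 to 0.975 m from the base axis. Payload 7.1 kg.
Tool frame: the origin (TCP) lies midway between the tips of the shut fingers; the grasp point (between the pads) lies 19 mm behind it; z points along the fingers, y is the direction in which the jaws open and shut (so a half turn about z gives the same grasp; the last joint's range is limited). The gripper opens to 88 mm and grips with 3 to 60 N. Pads are 20 mm wide; open, the fingers measure 115 mm over their backs; the gripper's body (75 mm by 178 mm) begins 61 mm behind the grasp point.
Start: joints at [-1.321, 0.423, 1.63, -0, 1.089, -0.019], TCP at [0.166, -0.603, 0.223] pointing down, gripper open.
Joint ranges: [-3, 3], [-0.9, 2.11], [0.09, 2.58], [-1.31, 4.45], [0.11, 2.69], [-2.54, 2.54]. Speed limits (rad/s): [2.39, 2.39, 3.01, 3.14, 3.14, 3.14].

INTERFACE

Orientations are given as a rotation vector (axis times angle).
In Python, from plant import * gives the robot as it stands. The module is installed in compiled form; this text tells all that it offers.
- The arm moves only by the shell command python3 -m inch 'ROWS' [FORCE]. ROWS is JSON, a list of rows, each a list of 7 numbers: the shift along the tool's x, y, z in cm, then the turn, a rotation vector about the tool's x, y, z in degrees, then the closure, from 0 (fully open) to 1 (shut). A call has 1 to 5 rows; each row is the pose to reach, as a shift and turn from the pose measured when the call began, along the tool's axes at that moment; what a row does not reach only later rows make up. A row lasts 1/12 s, in which the tool goes at most 41.7 mm and 7.16 degrees, less where a joint would pass 70% of its speed; a pose out of reach is approached as far as the arm can. A call with a gripper value outside its range is refused whole. The fingers move at their own pace and stop on an object; FORCE is the grip in N (left out, the last holds). Time passes only in rows, so rows that repeat a pose let the fingers close. It gives the time, the measured TCP pose, the force and the opening at its end, in the units of the state.
- state(): the state, without advancing time (a new reading comes with each control period).
- snapshot(name): name is "side" or "top" or "wrist"; returns a dict with "pixels" (480x640x3 uint8, blue, green, red), "fx", "fy", "cx", "cy" (pixels), "eye" and "orientation" of the camera in the world; the wrist camera has in their place "T_tool_cam" (4x4, takes a point from camera to tool coordinates, whose origin is the TCP and whose axes are the flange's). Camera axes: x right, y down, z forward; pixel columns grow to the right and rows downward; lengths in m; the calibration is good to about 2 mm. The wrist camera is an equidistant fisheye: a pixel r from the principal point sees the ray r / f radians off the axis. A picture is of the moment at which its call begins: read the wrist's pose just before it. There is no depth.
- finish_job(): hands the job in, once; it reports no verdict.
The state is a dict: "time": time; "joint_pos": joint angles; "qd": joint speeds; "joint_torque": joint torques, N m; "position": TCP position; "eef_rot": TCP orientation; "contact_force": force on the tool from outside, world axes, zero at the start; "wrist_torque": the same for the moment, N m; "width": opening from 0.0 (shut) to 1.0 (fully open).
Only numpy, scipy, OpenCV 4.12 (cv2) and the standard library are available. Lean on these libraries where they do the work, as an engineer would, in place of code of your own. Each camera call takes 0.05 s, during which the arm holds its last target.

TASK

The blue test-card carrier has drained card side down on the wire drip stand. Stand it upright, foot first and fully home, in the spring clip and let go of it there; then take it by the handle from the opposite side, draw it out and lay it card side up on the white reading stand, foot down at the green lip, flat on the board between the green guides, handle over the high end. Let go of it there, never drop it on the worktop, and leave the bottle, cups, vial, label roll, timer and tip box where they are.

Things in the scene. Friction and masses are not known exactly. Their poses are not given: they have to be found in the camera images.
- carrier_grip (a point): Handle of the blue test-card carrier, a bar 180 mm long, 12 thick: foot tongue 30 wide x 30 long, blade 52 x 82 with two white cards sunk in one side (back plain), handle 26 wide x 68 long with black ribs; about 0.11 kg. Point: in the handle at half width and thickness, 28 mm from its end, 152 from the foot's end. Axes: y from foot to handle, z out of the card side.
- carrier_center (a point): The carrier's middle: 90 mm from either end, half width, half thickness; 62 mm from carrier_grip. Axes: y from foot to handle, z out of the card side.
- carrier_foot (a point): Rounded tip of the carrier's foot tongue, on its centre line. Axes: y from foot to handle, z out of the card side.
- drip_bed: Sloping wire bed of the drip stand (fixed, steel wire on a grey base, left) where the carrier starts card side down, foot at the lip, handle overhanging the high end. Origin: on the bed, centre line, inner face of the low-end lip (15 mm high). y up the 25 degree slope, z off the bed. Bed ends at y = 125 mm; 13 mm pins beside the blade at y = 60 with 4 mm play.
- spring_clip: Spring clip fixed to the worktop: grey base plate 70 (x) x 96 (y) x 12 mm high with two upright steel leaf jaws 36 mm wide (x), open at the top, that squeeze along y. Origin: centre of the plate's underside; z up.
- clip_seat (a point): Floor between the clip's jaws, 12 mm above the worktop; axes as the clip's (slot along x, jaws squeeze along y). The foot's end rests here when fully home. Jaws are straight to 31 mm above it, then flare to a mouth 25 mm wide at 53 mm. They give way to the foot: about 4 to 15 N to push in or pull out; the carrier then stands by itself.
- reading_bed: Sloping white board of the reading stand (fixed, right) with green lip (11 mm high) at its low end and green side guides. Origin: on the board, centre line, inner face of the lip. y up the 25 degree slope (away from the clip), z off the board. Board ends at y = 120 mm; guides 62 mm apart inside, 10 high, y = 37 to 107, take the 52 mm blade; the handle overhangs the high end.
- reading_rest (a point): Where carrier_center lies when the carrier is home on the reading stand: at (0, 90, 6) mm in reading_bed's frame, same axes.
- wash_bottle: white reagent bottle with screw cap, 70 mm across, 167 tall; bystander; origin at the centre of its underside
- red_cup: white sample cup with red lid, 50 mm across, 58 tall; bystander; origin at the centre of its underside
- yellow_cup: white sample cup with yellow lid, 50 mm across, 58 tall; bystander; origin at the centre of its underside
- label_roll: roll of white labels, 61 mm across, 30 tall; bystander; origin at the centre of its underside
- timer: white countdown timer with three keys, 62x62x19 mm; bystander; origin at the centre of its underside
- tip_box: pipette-tip box with clear lid, 91x127x98 mm; bystander; origin at the centre of its underside
- vial_green: small white vial with a green band, 23 mm across, 50 tall; bystander; origin at the centre of its underside

How it is judged:
On the way:
1. the carrier stands upright and fully home in the spring clip, let go (z of carrier_foot in the frame of clip_seat below 0.01 m and x of carrier_foot in the frame of clip_seat between -0.015 and 0.015 m and y of carrier_foot in the frame of clip_seat between -0.008 and 0.008 m and angle between carrier_foot's own y axis and vertical below 0.2 rad and contact force between the fingers and carrier below 0.1 N), for 0.2 s.
At the end, for the whole second after the job is handed in: The carrier lies card side up on the reading stand, flat on the board (within about 7 degrees) and along it (within about 8 degrees), its middle within 14 mm of the rest point (foot at the lip), handle over the high end, at rest and released (distance between carrier_center and reading_rest below 0.014 m and angle between the z axis of carrier_center and the z axis of reading_bed, either way round below 0.12 rad and angle between the y axis of carrier_center and the y axis of reading_bed, either way round below 0.15 rad and angle between carrier_center's own z axis and vertical below 0.7 rad and y of carrier_grip in the frame of reading_bed above 0.12 m and linear speed of carrier below 0.02 m/s and contact force between the fingers and carrier below 0.1 N); the robot touches nothing.
It fails at once if a bystander was moved more than 30 mm (distance of any of wash_bottle, red_cup, yellow_cup, label_roll, timer, tip_box, vial_green from where it was at the start of the episode above 0.03 m).
It fails at once if the carrier was dropped on the worktop (height (world z) of carrier_grip below 0.03 m).
It also fails if it takes over 67 s, if anything falls off the work surface, if the arm or the gripper's body presses on something with over 40 N, if the wrist force passes 120 N, or if a joint passes its speed limit or range.

## Working session

There is one attempt and no reset: what is moved stays moved. The work goes in short steps, Python scripts to look and compute and a shell command to move; the robot and the scene stay as the last step left them, time stands still between calls to the robot, and variables do not carry over. Pictures are saved under pics/ and viewed, and the job is handed in when it is done.

```bash
mkdir -p pics; cat > h.py <<'E'
from plant import *
import numpy as np, cv2
from scipy.spatial.transform import Rotation as R
E
python3 - <<'E'
from h import *
for n in ["side","top","wrist"]:
    s=snapshot(n); cv2.imwrite(f"pics/{n}0.png",s["pixels"])
    print(n,{k:(np.round(v,4).tolist() if not isinstance(v,str) else v) for k,v in s.items() if k!="pixels"})
print(state())
E
```

```text
side {'fx': 522.4237, 'fy': 522.4237, 'cx': 318.7865, 'cy': 234.792, 'eye': [0.5385, -1.129, 0.8272], 'orientation': [-2.1609, 0.0898, -0.0479]}
top {'fx': 450.9433, 'fy': 450.9433, 'cx': 314.5817, 'cy': 235.9393, 'eye': [0.481, -0.0301, 1.124], 'orientation': [-2.1777, 2.1612, -0.1645]}
wrist {'fx': 371.6483, 'fy': 371.6483, 'cx': 320.6986, 'cy': 239.5511, 'T_tool_cam': [[-0.0008, -0.9622, -0.2723, 0.0736], [1.0, -0.0008, 0.0, 0.0], [-0.0002, -0.2723, 0.9622, -0.1626], [0.0, 0.0, 0.0, 1.0]]}
{'time': 0.15, 'joint_pos': array([-1.32100829e+00,  4.23659818e-01,  1.63044596e+00,  1.10065353e-05,
        1.08863240e+00, -1.90102713e-02]), 'qd': array([-1.04628363e-03, -2.04585363e-03, -1.24098602e-03, -3.16252736e-05,
       -2.11844316e-03, -1.03433029e-03]), 'joint_torque': array([-3.37613380e-05, -5.44982564e+01, -2.73918861e+01,  6.43866160e-02,
        2.03786400e-02, -6.69713722e-05]), 'position': array([ 0.16590434, -0.60215739,  0.22211062]), 'eef_rot': array([-3.11213415e+00, -4.20796836e-01,  1.91887743e-04]), 'contact_force': array([-0.25800291, -1.2648859 ,  0.46583757]), 'wrist_torque': array([-0.00669075,  0.01297395, -0.0258482 ]), 'width': 1.0004261125524814}
```

View pics/side0.png

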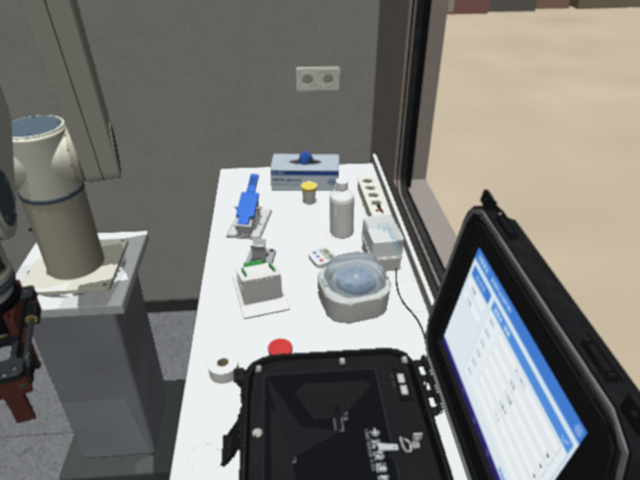

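View pics/top0.png

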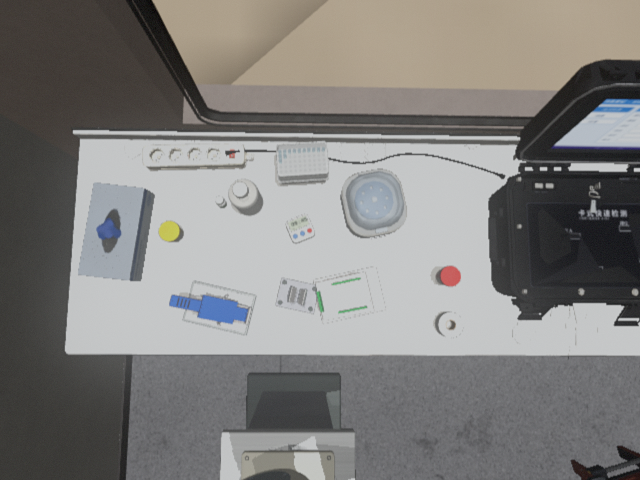

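```bash
python3 - <<'E'
from h import *
i=cv2.imread("pics/top0.png")
c=i[255:345,150:400]; cv2.imwrite("pics/topz.png",cv2.resize(c,None,fx=3.2,fy=3.2,interpolation=cv2.INTER_CUBIC))
i=cv2.imread("pics/side0.png")
c=i[160:320,210:400]; cv2.imwrite("pics/sidez.png",cv2.resize(c,None,fx=3.7,fy=3.7,interpolation=cv2.INTER_CUBIC))
E
```

```text
(no output)
```

View pics/topz.png

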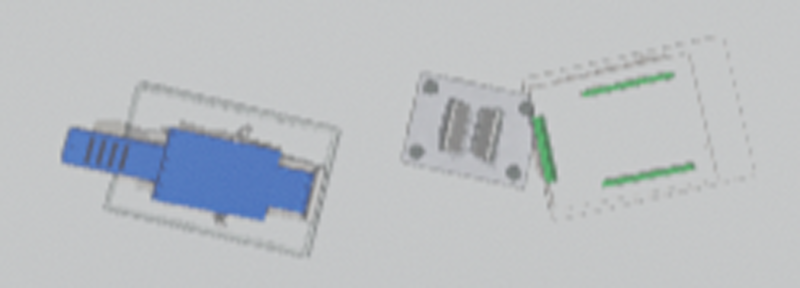

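View pics/sidez.png

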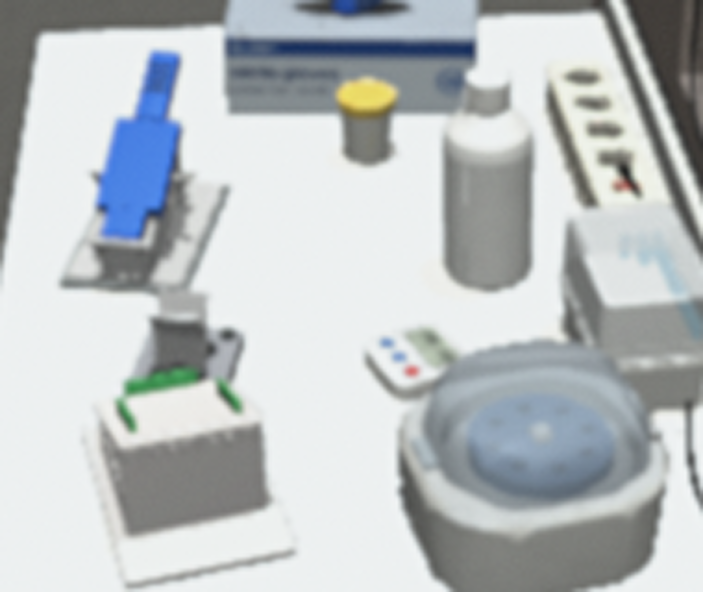

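View pics/wrist0.png

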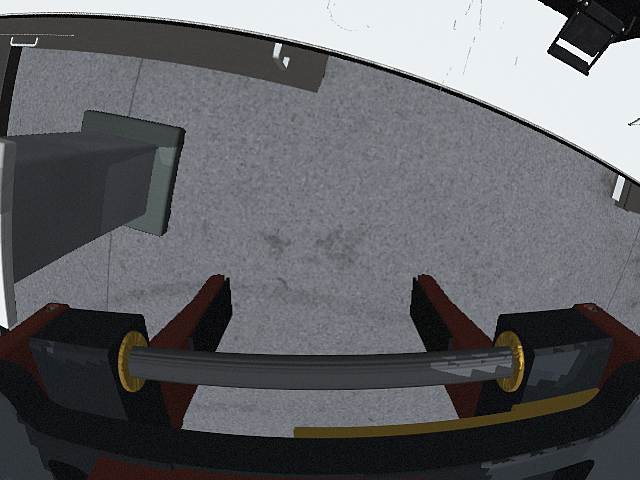

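```bash
cat >> h.py <<'E'
def ray(s,p):
    d=np.array([(p[0]-s["cx"])/s["fx"],(p[1]-s["cy"])/s["fy"],1.]); 
    return np.array(s["eye"]), R.from_rotvec(s["orientation"]).as_matrix()@d
def onz(s,p,z):
    e,d=ray(s,p); return e+d*(z-e[2])/d[2]
def tri(s1,p1,s2,p2):
    e1,d1=ray(s1,p1); e2,d2=ray(s2,p2); d1/=np.linalg.norm(d1); d2/=np.linalg.norm(d2)
    A=np.c_[d1,-d2]; t=np.linalg.lstsq(A,e2-e1,rcond=None)[0]
    a=e1+d1*t[0]; b=e2+d2*t[1]; return (a+b)/2, np.linalg.norm(a-b)
E
cat > m.py <<'E'
from h import *
T=snapshot("top"); S=snapshot("side")
tz=lambda x,y:(150+x/3.2-.34,255+y/3.2-.34); sz=lambda x,y:(210+x/3.7-.36,160+y/3.7-.36)
pr=lambda n,a:print(n,np.round(np.array(a)*1000,1))
for n,a,b in [("hEndA",(67,127),(181,56)),("hEndB",(62,162),(150,52)),("footA",(312,177),(138,238)),("footB",(303,217),(103,235)),
  ("blade hi A",(168,129),(180,122)),("blade hi B",(153,199),(112,117)),
  ("lipA",(538,117),(200,375)),("lipB",(552,182),(126,390)),
  ("gA hi",(673,74),(241,408)),("gA lo",(584,94),(220,380)),("gB hi",(693,166),(133,428)),("gB lo",(604,184),(120,402))]:
    p,e=tri(T,tz(*a),S,sz(*b)); pr(n,p); print("   err",round(e*1000,1))
for n,a in [("c1",(420,72)),("c2",(538,103)),("c3",(525,190)),("c4",(402,163))]: pr(n,onz(T,tz(*a),.012))
E
python3 m.py
```

```text
hEndA [475.4 259.6 114.4]
   err 0.9
hEndB [451.4 260.7 118.4]
   err 0.3
footA [440.3  98.9  46.6]
   err 2.3
footB [412.8 104.8  46.9]
   err 5.0
blade hi A [474.1 195.8  90. ]
   err 0.5
blade hi B [423.4 203.8  92.4]
   err 3.5
lipA [485.9 -67.2  39.7]
   err 4.0
lipB [437.1 -77.9  38.2]
   err 2.2
gA hi [ 515.8 -162.9   83.4]
   err 1.4
gA lo [ 501.6 -100.3   59.4]
   err 1.5
gB hi [ 449.6 -176.9   82.9]
   err 0.1
gB lo [ 436.3 -115.2   56.7]
   err 1.6
c1 [517.7  22.5  12. ]
c2 [494.7 -68.2  12. ]
c3 [428.9 -58.6  12. ]
c4 [448.7  35.1  12. ]
```

```bash
cat >> h.py <<'E'
U=np.array([0.226,0.974,0]); U/=np.linalg.norm(U); Z=np.array([0,0,1.])
def pose(th,u=U,flip=False):
    """tool z at angle th (deg) from u towards up; tool y = u x z dir, x = z+90"""
    t=np.radians(th); z=u*np.cos(t)+Z*np.sin(t); x=-u*np.sin(t)+Z*np.cos(t)
    if flip: x=-x
    return np.c_[x,np.cross(z,x),z]
def go(p,M,s=None):
    s=s or state(); R0=R.from_rotvec(s["eef_rot"]).as_matrix()
    print("shift cm",np.round(R0.T@(np.array(p)-s["position"])*100,2),"turn deg",np.round(np.degrees(R.from_matrix(R0.T@M).as_rotvec()),2))
def st():
    s=state(); print("t",round(s["time"],2),"p",np.round(s["position"],4),"q",np.round(s["joint_pos"],2),"F",np.round(s["contact_force"],1),"w",round(s["width"],3)); print(np.round(R.from_rotvec(s["eef_rot"]).as_matrix(),3).tolist()); return s
E
python3 -m inch '[[2,-1.5,-4,0,0,-5,0],[6,-4,-8,0,0,-10,0],[10,-7,-12,0,0,-15,0],[14,-10,-16,0,0,-20,0],[17,-13,-18,0,0,-25,0]]'
python3 -c "
from h import *
st(); go([.45,0.17,.36],pose(-90))"
```

```text
time: 0.67
position: [0.2611, -0.482, 0.363]
eef_rot: [2.946, 1.09, 0.0]
contact_force: [0.9, -0.0, 0.4]
width: 1.0
t 0.67 p [ 0.2611 -0.482   0.363 ] q [-1.1   0.17  1.65  0.    1.32 -0.23] F [ 0.9 -0.   0.4] w 1.0
[[0.759, 0.651, 0.0], [0.651, -0.759, -0.0], [0.0, 0.0, -1.0]]
shift cm [ 56.78 -37.21   0.29] turn deg [ 2.000e-02  0.000e+00 -3.633e+01]
```

```bash
python3 -m inch '[[4,-1,-1,0,0,-4,0],[8,-2,-1,0,0,-8,0],[12,-3.5,-1,0,0,-12,0],[16,-5,-1,0,0,-16,0],[20,-7,-1,0,0,-20,0]]'
python3 -m inch '[[4,-1,0,0,0,-3,0],[8,-2,0,0,0,-6,0],[12,-3,0,0,0,-9,0],[16,-4,0,0,0,-12,0],[20,-5,0,0,0,-14,0]]'
python3 -c "
from h import *
st(); go([.45,0.17,.36],pose(-90))"
```

```text
time: 1.08
position: [0.3655, -0.3033, 0.3732]
eef_rot: [2.709, 1.589, 0.001]
contact_force: [0.7, -0.7, 0.2]
width: 0.997
time: 1.5
position: [0.4193, -0.1023, 0.3733]
eef_rot: [2.492, 1.91, 0.001]
contact_force: [1.0, -0.3, -0.2]
width: 1.0
t 1.5 p [ 0.4193 -0.1023  0.3733] q [-0.27 -0.04  1.85 -0.    1.33 -0.  ] F [ 1.  -0.3 -0.2] w 1.0
[[0.26, 0.966, 0.002], [0.966, -0.26, -0.001], [-0.0, 0.002, -1.0]]
shift cm [27.09 -4.12  1.31] turn deg [ 0.1   0.02 -2.01]
```

```bash
python3 -m inch '[[3,0,0,0,0,0,0],[6,-1,0,0,0,-1,0],[8,-1,0,0,0,-2,0],[8,-1,0,0,0,-2,0]]'
python3 - <<'E'
from h import *
s=st(); w=snapshot("wrist"); cv2.imwrite("pics/w1.png",w["pixels"]); np.savez("w1.npz",p=s["position"],r=s["eef_rot"])
E
python3 -m inch '[[4,0,0,0,0,0,0],[8,-1,0,0,0,0,0],[12,-2,0,0,0,0,0],[16,-3,0,0,0,0,0],[18,-3,0,0,0,0,0]]'
python3 -m inch '[[1,0,0,0,0,0,0],[1,0,0,0,0,0,0]]'
python3 - <<'E'
from h import *
s=st(); w=snapshot("wrist"); cv2.imwrite("pics/w2.png",w["pixels"]); np.savez("w2.npz",p=s["position"],r=s["eef_rot"])
E
```

```text
time: 1.83
position: [0.4307, -0.0196, 0.3734]
eef_rot: [2.454, 1.959, 0.003]
contact_force: [0.0, -0.7, 0.2]
width: 1.005
t 1.83 p [ 0.4307 -0.0196  0.3734] q [-0.07 -0.04  1.85  0.    1.33  0.15] F [ 0.  -0.7  0.2] w 1.005
[[0.222, 0.975, 0.002], [0.975, -0.222, 0.0], [0.001, 0.002, -1.0]]
time: 2.3
position: [0.441, 0.163, 0.3732]
eef_rot: [2.455, 1.958, 0.002]
contact_force: [0.7, -0.6, -0.6]
width: 0.997
time: 2.47
position: [0.4438, 0.1733, 0.373]
eef_rot: [2.454, 1.959, 0.001]
contact_force: [1.1, -0.5, -0.5]
width: 1.0
t 2.47 p [0.4438 0.1733 0.373 ] q [ 0.35  0.04  1.77 -0.    1.33  0.57] F [ 1.1 -0.5 -0.5] w 1.0
[[0.222, 0.975, 0.001], [0.975, -0.222, -0.0], [-0.0, 0.002, -1.0]]
```

View pics/w1.png

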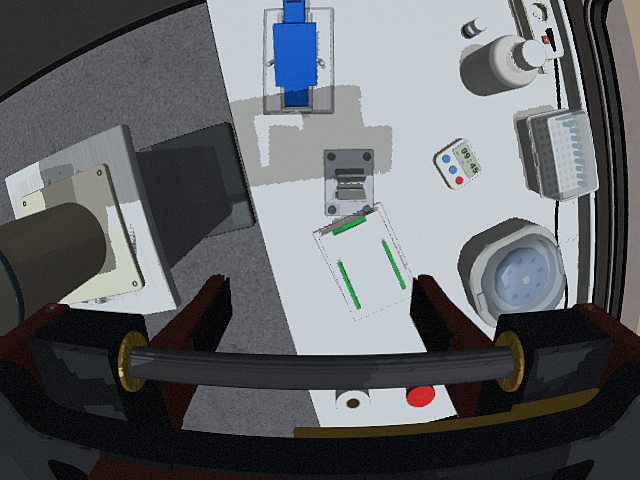

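View pics/w2.png

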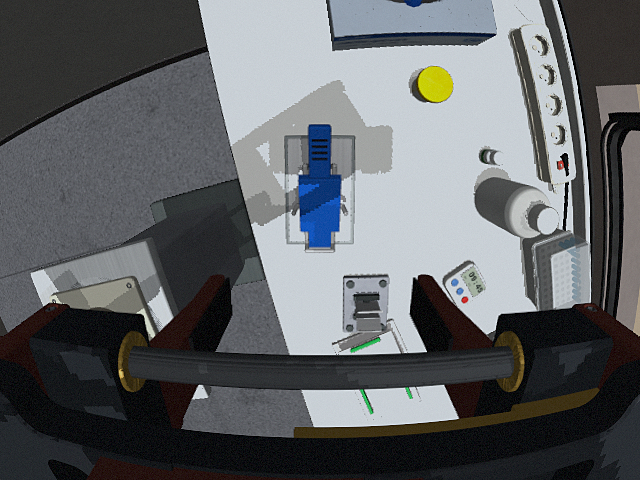

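```bash
python3 - <<'E'
from h import *
a=cv2.imread("pics/w1.png"); b=cv2.imread("pics/w2.png")
z=lambda i,x,y,w,h,f:cv2.resize(i[y:y+h,x:x+w],None,fx=f,fy=f,interpolation=cv2.INTER_CUBIC)
cv2.imwrite("pics/z1.png",z(a,300,140,130,190,3.1))
cv2.imwrite("pics/z2.png",z(b,270,110,140,240,2.5))
E
```

```text
(no output)
```

View pics/z1.png

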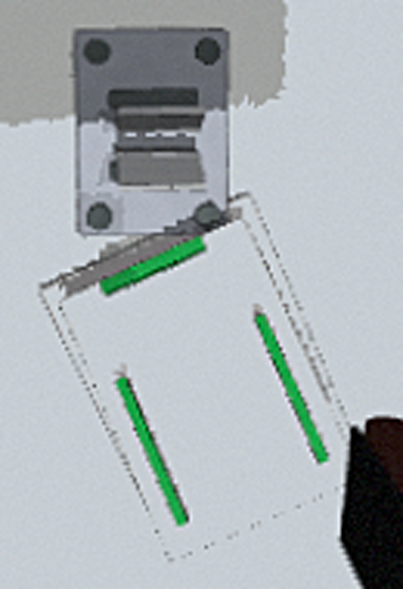

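View pics/z2.png

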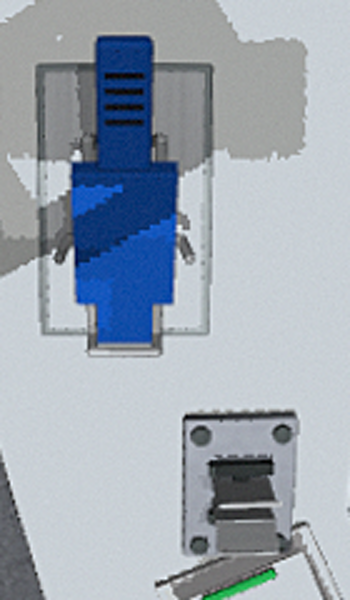

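```bash
cat >> h.py <<'E'
def wray(w,p,pos,rv):
    a=np.array([p[0]-w["cx"],p[1]-w["cy"]]); r=np.linalg.norm(a); t=r/w["fx"]
    d=np.array([*(a/max(r,1e-9)*np.sin(t)),np.cos(t)]); T=np.array(w["T_tool_cam"]); M=R.from_rotvec(rv).as_matrix()
    return pos+M@T[:3,3], M@T[:3,:3]@d
def onp(e,d,z): return e+d*(z-e[2])/d[2]
def tri2(r1,r2):
    (e1,d1),(e2,d2)=r1,r2
    d1=d1/np.linalg.norm(d1); d2=d2/np.linalg.norm(d2)
    t=np.linalg.lstsq(np.c_[d1,-d2],e2-e1,rcond=None)[0]; a=e1+d1*t[0]; b=e2+d2*t[1]; return (a+b)/2*1000,np.linalg.norm(a-b)*1000
E
cat > m2.py <<'E'
from h import *
T=snapshot("top"); w=snapshot("wrist")
a=np.load("w1.npz"); b=np.load("w2.npz")
w1=lambda x,y:wray(w,(300+x/3.1-.34,140+y/3.1-.34),a["p"],a["r"]); w2=lambda x,y:wray(w,(270+x/2.5-.3,110+y/2.5-.3),b["p"],b["r"])
tz=lambda x,y:ray(T,(150+x/3.2-.34,255+y/3.2-.34))
np.set_printoptions(suppress=True,precision=1)
P=[onp(*w1(*c),.012)*1000 for c in [(75,29),(227,30),(229,231),(77,234)]]; print("clip w1",*P,"mean",np.mean(P,0))
P=[onp(*w2(*c),.012)*1000 for c in [(184,414),(297,414),(296,548),(184,552)]]; print("clip w2",*P,"mean",np.mean(P,0))
for n,p,q in [("hA",(152,38),(67,127)),("hB",(96,38),(62,162)),("bA",(178,163),(168,129)),("bB",(72,163),(153,199)),("fA",(153,342),(312,177)),("fB",(96,343),(303,217))]:
    print(n,*tri2(w2(*p),tz(*q)))
for n,z,p in [("hA",.1165,(152,38)),("hB",.1165,(96,38)),("bA",.0905,(178,163)),("bB",.0905,(72,163)),("fA",.047,(153,342)),("fB",.047,(96,343))]: print(n,onp(*w2(*p),z)*1000)
for n,p,z in [("lipA",(204,240),.039),("lipB",(101,290),.039),("gA lo",(259,312),.058),("gA hi",(322,461),.083),("gB lo",(122,380),.058),("gB hi",(183,524),.083)]: print(n,onp(*w1(*p),z)*1000)
E
python3 m2.py
```

```text
clip w1 [447.5  35.4  12. ] [514.9  20.4  12. ] [497.2 -71.5  12. ] [427.5 -57.3  12. ] mean [471.8 -18.2  12. ]
clip w2 [447.7  38.8  12. ] [515.2  22.8  12. ] [500.  -70.2  12. ] [428.5 -55.3  12. ] mean [472.8 -16.   12. ]
hA [474.  256.6 124.3] 1.9624773208626354
hB [450.  262.3 112.8] 2.0922784131458045
bA [473.5 195.9  89.4] 0.5728064763767781
bB [423.8 206.5  81.5] 1.6893961243573565
fA [439.9  98.6  48.9] 1.2631609690658872
fB [410.1 104.6  47.6] 0.45944648399626037
hA [473.3 256.6 116.5]
hB [449.1 262.2 116.5]
bA [473.2 196.   90.5]
bB [423.6 207.3  90.5]
fA [440.5  98.   47. ]
fB [409.8 104.4  47. ]
lipA [482.8 -66.7  39. ]
lipB [433.3 -78.9  39. ]
gA lo [498.9 -98.9  58. ]
gA hi [ 511.9 -163.6   83. ]
gB lo [ 434.  -115.9   58. ]
gB hi [ 447.  -178.8   83. ]
```

```bash
sed -i 's/U=np.array(\[0.226,0.974,0\])/U=np.array([0.220,0.9755,0])/' h.py; python3 -c "
from h import *
go([.4562,.2365,.17],pose(-95)); go([.4562,.2365,.083],pose(-95))"
```

```text
shift cm [ 6.67 -0.23 20.3 ] turn deg [ 0.07 -4.96 -0.24]
shift cm [ 6.67 -0.24 29.  ] turn deg [ 0.07 -4.96 -0.24]
```

```bash
python3 -m inch '[[2,0,4,0,-2,0,0],[4,-0.1,8,0,-4,0,0],[6,-0.2,12,0,-5,0,0],[6.7,-0.2,16,0,-5,-0.2,0],[6.7,-0.2,17.5,0,-5,-0.2,0]]' 40
python3 -m inch '[[0,0,0.2,0,0,0,0],[0,0,0.2,0,0,0,0]]'
python3 - <<'E'
from h import *
s=st(); w=snapshot("wrist"); cv2.imwrite("pics/w3.png",w["pixels"]); np.savez("w3.npz",p=s["position"],r=s["eef_rot"])
go([.4562,.2365,.083],pose(-95))
E
```

```text
time: 3.03
position: [0.4556, 0.2357, 0.1942]
eef_rot: [2.41, 1.925, -0.111]
contact_force: [-0.6, -0.3, 0.2]
width: 1.001
time: 3.2
position: [0.4547, 0.2335, 0.1909]
eef_rot: [2.412, 1.923, -0.118]
contact_force: [1.1, 0.3, 0.7]
width: 0.999
t 3.2 p [0.4547 0.2335 0.1909] q [ 0.49  0.33  1.86 -0.08  1.01  0.76] F [1.1 0.3 0.7] w 0.999
[[0.221, 0.975, -0.026], [0.971, -0.223, -0.09], [-0.094, -0.005, -0.996]]
shift cm [1.23e+00 1.00e-02 1.09e+01] turn deg [-0.14  0.23 -0.14]
```

View pics/w3.png

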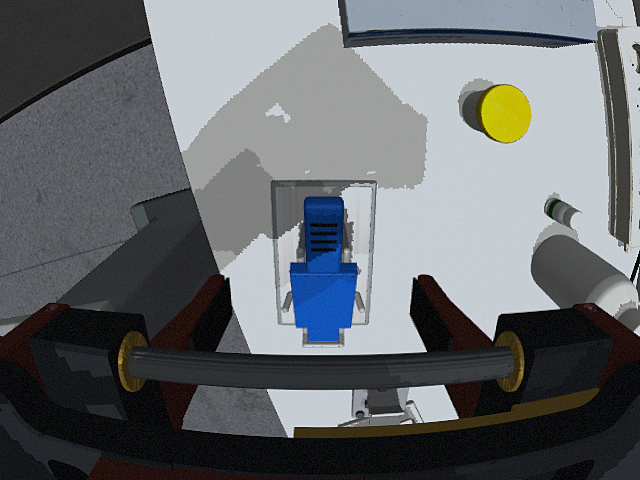

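```bash
python3 - <<'E'
from h import *
T=snapshot("top"); w=snapshot("wrist"); b=np.load("w2.npz"); c=np.load("w3.npz")
np.set_printoptions(suppress=True,precision=1)
w2=lambda x,y:wray(w,(270+x/2.5-.3,110+y/2.5-.3),b["p"],b["r"]); w3=lambda *p:wray(w,p,c["p"],c["r"])
for n,p,q in [("hA",(152,38),(344,198)),("hB",(96,38),(304,198)),("bA",(178,163),(357,264)),("bB",(72,163),(290.5,264))]:
    print(n,*tri2(w2(*p),w3(*q)))
E
python3 -m inch '[[0.6,0,3,0,0,0,0],[1.1,0,6,0,0,0,0],[1.2,0,8.5,0,0,0,0],[1.2,0,9.5,0,0,0,0],[1.2,0,9.5,0,0,0,0]]'
python3 - <<'E'
from h import *
s=st(); w=snapshot("wrist"); cv2.imwrite("pics/w4.png",w["pixels"])
S=snapshot("side"); cv2.imwrite("pics/s4.png",cv2.resize(S["pixels"][140:320,180:380],None,fx=3,fy=3))
go([.4562,.2365,.083],pose(-95))
E
```

```text
hA [473.9 256.7 110.8] 0.8970567803764397
hB [448.9 262.4 110.6] 0.02786747209292729
bA [473.5 195.1  83.5] 0.17699516954182043
bB [423.  206.7  83.6] 0.06188559501942869
time: 3.77
position: [0.4574, 0.2378, 0.0981]
eef_rot: [2.412, 1.922, -0.109]
contact_force: [-0.5, 0.4, 0.4]
width: 0.998
t 3.77 p [0.4574 0.2378 0.0981] q [ 0.5   0.48  1.91 -0.09  0.82  0.79] F [-0.5  0.4  0.4] w 0.998
[[0.222, 0.975, -0.021], [0.971, -0.223, -0.087], [-0.09, -0.001, -0.996]]
shift cm [-0.13 -0.21  1.72] turn deg [ 0.12  0.   -0.18]
```

View pics/w4.png

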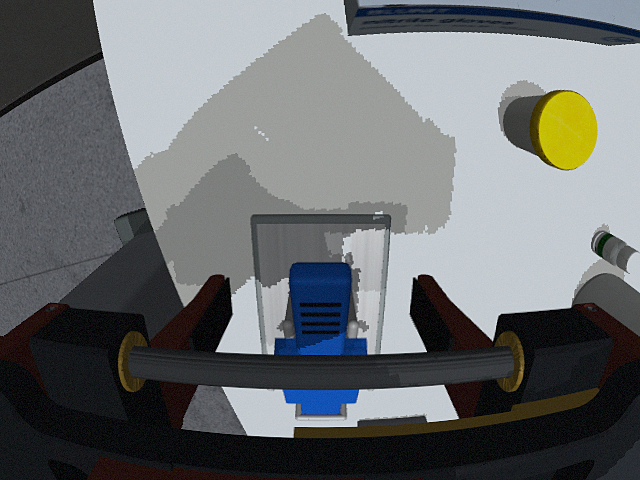

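View pics/s4.png

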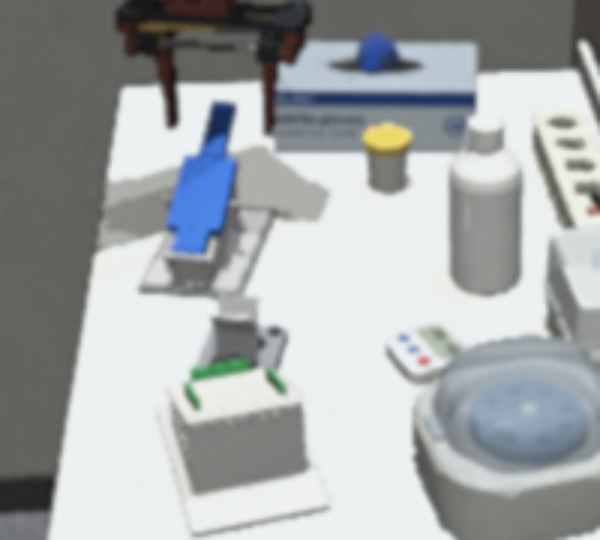

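```bash
python3 -m inch '[[-0.1,-0.1,1,0,0,0,0],[-0.1,-0.1,2,0,0,0,0],[-0.1,-0.1,2.1,0,0,0,0],[-0.1,-0.1,2.1,0,0,0,0]]'
python3 -m inch '[[0,0,0,0,0,0,1],[0,0,0,0,0,0,1],[0,0,0,0,0,0,1],[0,0,0,0,0,0,1],[0,0,0,0,0,0,1]]' 40
python3 -m inch '[[0,0,0,0,0,0,1],[0,0,0,0,0,0,1],[0,0,0,0,0,0,1],[0,0,0,0,0,0,1],[0,0,0,0,0,0,1]]' 40
python3 - <<'E'
from h import *
s=st(); w=snapshot("wrist"); cv2.imwrite("pics/w5.png",w["pixels"])
E
```

```text
time: 4.2
position: [0.4569, 0.236, 0.0789]
eef_rot: [2.411, 1.922, -0.105]
contact_force: [0.6, -0.6, 0.0]
width: 1.003
time: 4.62
position: [0.457, 0.236, 0.0791]
eef_rot: [2.411, 1.922, -0.104]
contact_force: [0.0, -0.1, 1.3]
width: 0.662
time: 5.03
position: [0.457, 0.236, 0.079]
eef_rot: [2.411, 1.922, -0.104]
contact_force: [0.6, 0.3, -0.4]
width: 0.29
t 5.03 p [0.457 0.236 0.079] q [ 0.49  0.51  1.92 -0.1   0.77  0.79] F [ 0.6  0.3 -0.4] w 0.29
[[0.222, 0.975, -0.018], [0.971, -0.223, -0.086], [-0.088, 0.002, -0.996]]
```

View pics/w5.png

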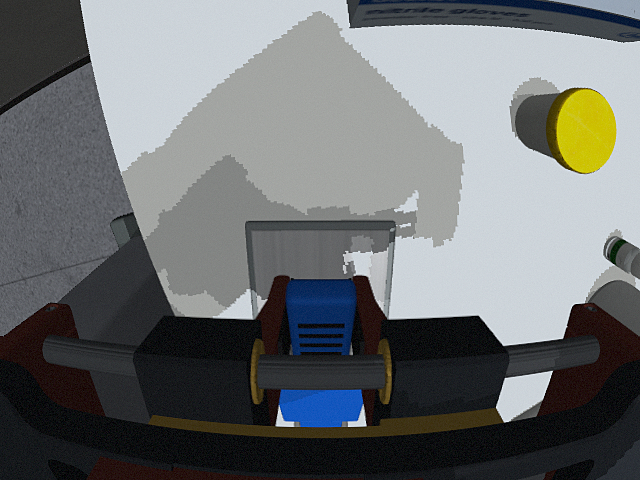

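```bash
python3 -m inch '[[0,0,-1.5,0,0,0,1],[-0.2,0,-4,0,0,0,1],[-0.5,0,-7,0,0,0,1],[-1,0,-11,0,0,0,1],[-1,0,-15,0,0,0,1]]'
python3 -m inch '[[-2,0,-4,0,0,0,1],[-4,0,-6,0,0,0,1],[-4,0,-6,0,0,0,1]]'
python3 - <<'E'
from h import *
s=st()
go([.457,.10,.27],pose(-62)); go([.457,.10,.27],pose(-30))
S=snapshot("side"); cv2.imwrite("pics/s6.png",cv2.resize(S["pixels"][80:320,180:400],None,fx=2.5,fy=2.5))
E
```

```text
time: 5.5
position: [0.4563, 0.2383, 0.2301]
eef_rot: [2.412, 1.922, -0.109]
contact_force: [1.7, 0.3, -1.6]
width: 0.291
time: 5.75
position: [0.4502, 0.2039, 0.2989]
eef_rot: [2.411, 1.919, -0.096]
contact_force: [-0.6, 0.2, -1.9]
width: 0.293
t 5.75 p [0.4502 0.2039 0.2989] q [ 0.45  0.17  1.81 -0.08  1.22  0.7 ] F [-0.6  0.2 -1.9] w 0.293
[[0.224, 0.975, -0.013], [0.971, -0.224, -0.084], [-0.085, 0.007, -0.996]]
shift cm [-9.69  2.97  3.74] turn deg [ 0.42 32.88 -0.15]
shift cm [-9.69  2.97  3.74] turn deg [ 4.700e-01  6.488e+01 -3.000e-02]
```

View pics/s6.png

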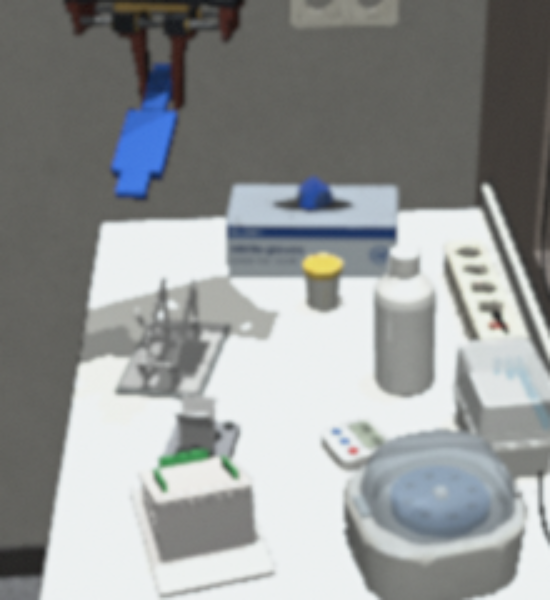

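```bash
python3 -m inch '[[-1,0.5,0,0,6.5,0,1],[-3,1,0.5,0,13,0,1],[-5,1.5,1,0,20,0,1],[-6,2,1.5,0,26,0,1],[-7,2.5,2,0.3,33,0,1]]'
python3 - <<'E'
from h import *
s=st()
go([.457,.06,.28],pose(-30))
E
```

```text
time: 6.22
position: [0.4572, 0.1295, 0.2816]
eef_rot: [-2.183, -1.736, -0.54]
contact_force: [0.3, 0.1, -1.9]
width: 0.29
t 6.22 p [0.4572 0.1295 0.2816] q [-0.05  0.09  2.03  0.57  1.02 -0.13] F [ 0.3  0.1 -1.9] w 0.29
[[0.199, 0.974, 0.104], [0.862, -0.225, 0.455], [0.466, -0.0, -0.885]]
shift cm [-6.06  1.54 -3.02] turn deg [ 0.18 32.19 -0.22]
```

```bash
python3 -m inch '[[-1,0.3,-0.5,0,6.5,0,1],[-2,0.6,-1,0,13,0,1],[-3.5,1,-1.5,0,20,0,1],[-5,1.3,-2.3,0,26,0,1],[-6,1.5,-3,0,32,0,1]]'
python3 -m inch '[[0,0,0,0,1,0,1],[0,0,0,0,1,0,1]]'
python3 - <<'E'
from h import *
s=st()
go([.457,.06,.28],pose(-30))
w=snapshot("wrist"); cv2.imwrite("pics/w7.png",w["pixels"]); np.savez("w7.npz",p=s["position"],r=s["eef_rot"])
S=snapshot("side"); cv2.imwrite("pics/s7.png",cv2.resize(S["pixels"][80:320,180:400],None,fx=2.5,fy=2.5,interpolation=cv2.INTER_CUBIC));cv2.imwrite("pics/s7f.png",S["pixels"])
T=snapshot("top"); cv2.imwrite("pics/t7.png",T["pixels"])
E
```

```text
time: 6.63
position: [0.4565, 0.0595, 0.2788]
eef_rot: [-1.791, -1.418, -1.034]
contact_force: [0.9, 0.4, -1.7]
width: 0.296
time: 6.8
position: [0.4558, 0.0587, 0.2758]
eef_rot: [-1.781, -1.399, -1.042]
contact_force: [0.6, 0.1, -1.2]
width: 0.292
t 6.8 p [0.4558 0.0587 0.2758] q [-0.51  0.34  2.09  1.04  1.36 -0.86] F [ 0.6  0.1 -1.2] w 0.292
[[0.12, 0.973, 0.198], [0.468, -0.231, 0.853], [0.875, -0.01, -0.483]]
shift cm [ 0.44  0.08 -0.07] turn deg [ 0.3  -1.11 -0.82]
```

View pics/w7.png

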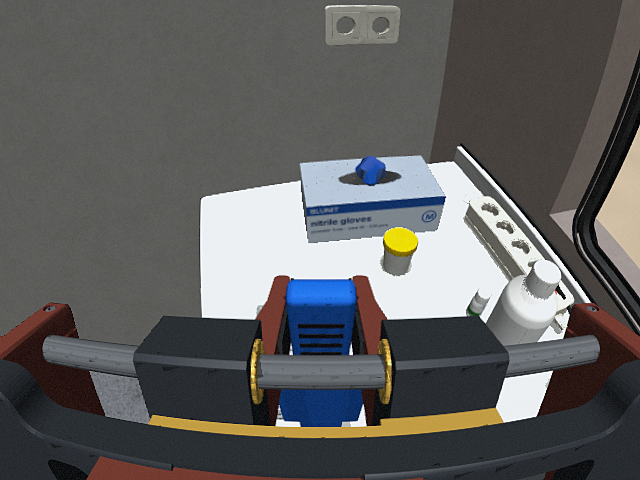

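View pics/s7.png

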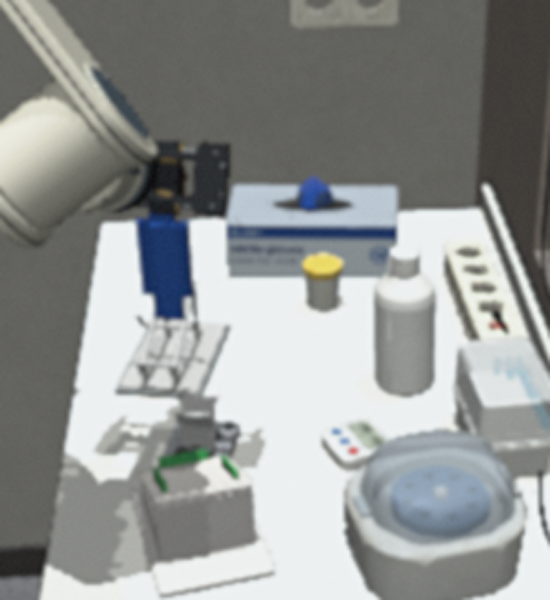

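View pics/t7.png

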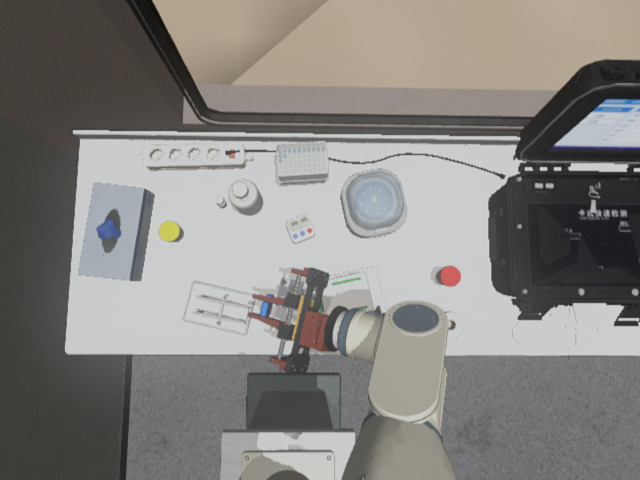

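```bash
python3 - <<'E'
from h import *
S=snapshot("side"); i=cv2.imread("pics/s7f.png"); h=cv2.cvtColor(i,cv2.COLOR_BGR2HSV)
m=cv2.inRange(h,(105,150,40),(130,255,255)); m[:,:230]=0; m[:,265:]=0; m[:150]=0;m[230:]=0
ys,xs=np.where(m); 
for y in range(165,215,3):
    k=xs[ys==y]; 
    if len(k): print(y,k.min(),k.max())
print(ys.max())
for p in [(249.2,207)]:
    e,d=ray(S,p); print((e+d*(.044-e[1])/d[1])*1000)
go([.4755,-.0029,.2335],pose(-30))
E
```

```text
165 241 242
168 236 249
171 236 253
174 236 253
177 237 253
180 237 254
183 237 254
186 238 254
189 238 254
192 238 255
195 239 255
198 243 252
201 243 251
204 243 251
206
[455.5771952   44.         133.12333405]
shift cm [-6.75  3.31 -2.83] turn deg [ 0.25 -0.99 -0.27]
```

```bash
python3 -m inch '[[-1,0.7,-0.5,0,-0.5,0,1],[-3,1.5,-1.2,0,-1,-0.2,1],[-5,2.5,-2,0,-1,-0.3,1],[-6.5,3.2,-2.7,0.2,-1,-0.3,1],[-6.8,3.3,-2.8,0.2,-1,-0.3,1]]'
python3 -m inch '[[0,0,0,0,0,0,1],[0,0,0,0,0,0,1]]'
python3 - <<'E'
from h import *
s=st()
go([.4755,-.0029,.2335],pose(-30))
S=snapshot("side"); cv2.imwrite("pics/s8.png",cv2.resize(S["pixels"][150:290,210:330],None,fx=4.2,fy=4.2,interpolation=cv2.INTER_CUBIC))
T=snapshot("top"); cv2.imwrite("pics/t8.png",cv2.resize(T["pixels"][240:360,230:380],None,fx=4.2,fy=4.2,interpolation=cv2.INTER_CUBIC))
E
```

```text
time: 7.42
position: [0.4769, -0.0044, 0.2319]
eef_rot: [-1.787, -1.43, -1.03]
contact_force: [-0.9, -0.2, -0.3]
width: 0.296
time: 7.58
position: [0.4771, -0.0041, 0.2322]
eef_rot: [-1.787, -1.432, -1.03]
contact_force: [-0.1, -0.1, -0.3]
width: 0.294
t 7.58 p [ 0.4771 -0.0041  0.2322] q [-0.59  0.47  2.    0.97  1.37 -0.94] F [-0.1 -0.1 -0.3] w 0.294
[[0.108, 0.976, 0.191], [0.491, -0.22, 0.843], [0.864, 0.003, -0.503]]
shift cm [ 0.15 -0.19  0.  ] turn deg [0.06 0.21 0.15]
```

View pics/s8.png

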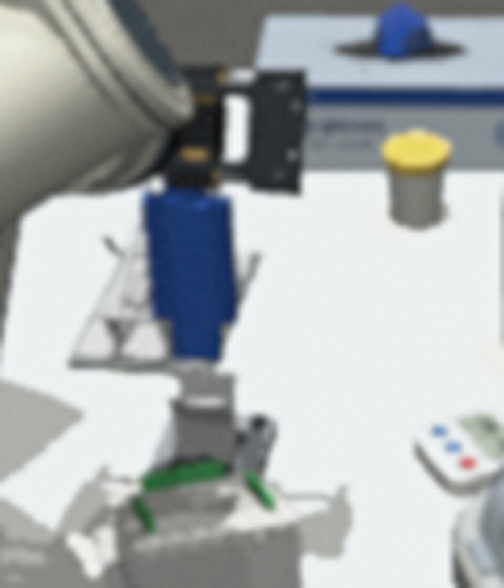

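View pics/t8.png

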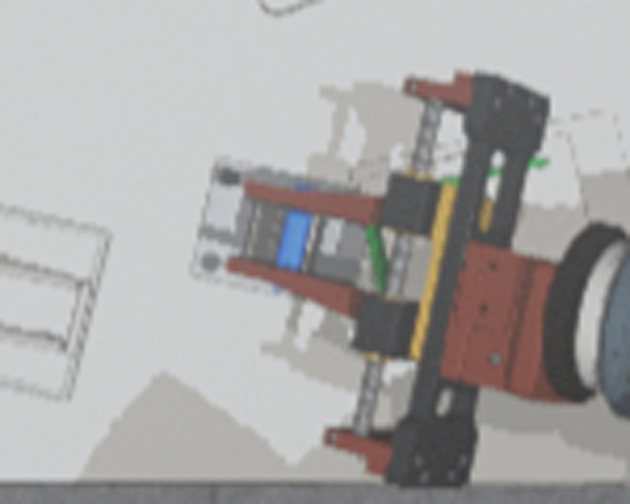

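```bash
python3 - <<'E'
from h import *
T=snapshot("top"); i=T["pixels"]; h=cv2.cvtColor(i,cv2.COLOR_BGR2HSV)
m=cv2.inRange(h,(100,100,80),(130,255,255)); m[:, :285]=0; m[:,315:]=0; m[:280]=0; m[312:]=0
n,l,stt,c=cv2.connectedComponentsWithStats(m); print(stt,c)
k=np.argmax(stt[1:,4])+1; pts=np.argwhere(l==k)[:,::-1].astype(np.float32); r=cv2.minAreaRect(pts); print(r)
for c0 in cv2.boxPoints(r): print(np.round(onz(T,c0,.269)*1000,1))
print("centre",np.round(onz(T,r[0],.269)*1000,1))
s=state(); M=R.from_rotvec(s["eef_rot"]).as_matrix(); print("G",(s["position"]-.019*M[:,2])*1000)
E
```

```text
[[     0      0    640    480 307123]
 [   296    290      8     14     77]] [[319.5050387  239.48565884]
 [299.4025974  296.7012987 ]]
((299.4411926269531, 296.73529052734375), (5.5783185958862305, 13.339459419250488), 14.03624439239502)
[462. -17. 269.]
[486.1 -22.8 269. ]
[483.7 -33.  269. ]
[459.6 -27.2 269. ]
centre [472.8 -25.  269. ]
G [473.07053184 -19.72039959 242.0604463 ]
```

```bash
python3 - <<'E'
from h import *
w=snapshot("wrist"); cv2.imwrite("pics/w8.png",w["pixels"])
cv2.imwrite("pics/w8z.png",cv2.resize(w["pixels"][265:435,260:385],None,fx=3.5,fy=3.5,interpolation=cv2.INTER_CUBIC))
cv2.imwrite("pics/w5z.png",cv2.resize(cv2.imread("pics/w5.png")[265:435,260:385],None,fx=3.5,fy=3.5,interpolation=cv2.INTER_CUBIC))
E
```

```text
(no output)
```

View pics/w8z.png

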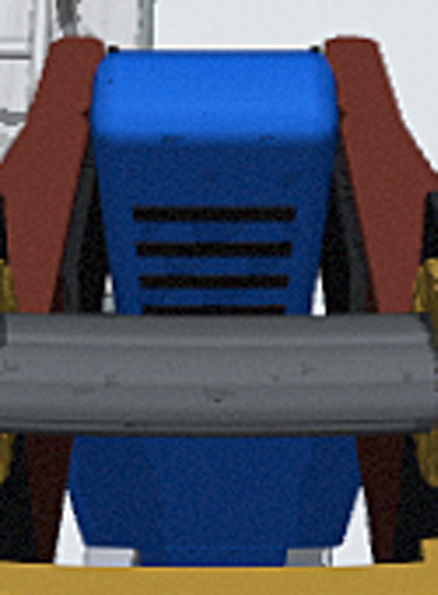

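View pics/w5z.png

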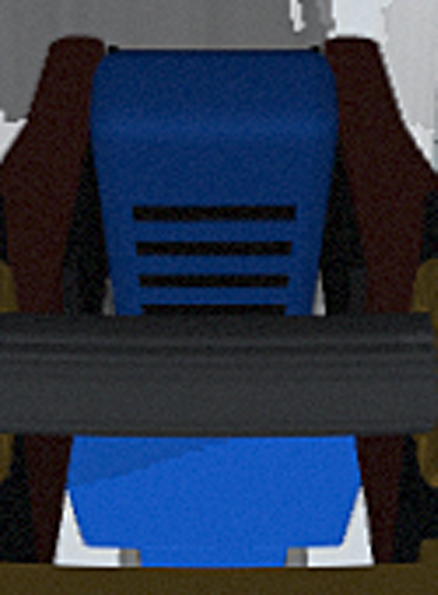

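```bash
python3 - <<'E'
from h import *
from scipy.optimize import least_squares
w=snapshot("wrist"); Tc=np.linalg.inv(np.array(w["T_tool_cam"]))
def proj(p):
    c=Tc[:3,:3]@p+Tc[:3,3]; r=np.hypot(c[0],c[1]); t=np.arctan2(r,c[2]); return np.array([w["cx"],w["cy"]])+w["fx"]*t*c[:2]/r
def pt(q,x,y,zc):  # q: gx,gz grip centre in tool(x,z), a: angle carrier y axis in tool xz plane from tool x towards -? ; zc card side
    gx,gz,a=q[:3]; Y=np.array([np.cos(a),0,np.sin(a)]); Zc=np.array([-np.sin(a),0,np.cos(a)]) # card normal ~ +tool z
    return np.array([gx,0,gz])+ (y-.152)*Y+zc*Zc+np.array([0,x,0])
def res(q,full=False):
    o=[]
    def A(x,y,zc,u,v,wt=1):
        p=proj(pt(q,x,y,zc)); o.extend([(p[0]-u)*(wt if u else 0) if u else 0,(p[1]-v)*wt])
    s=np.sign(proj(np.array([0,.01,0]))[0]-w["cx"])
    A(0,.180,-.006,None,303.6); A(0,.180,.006,None,279.3,.5); A(0,.03,-.006,None,421.3)
    A(s*.026,q[3],-.006,362.3,390.7); A(-s*.026,q[3],-.006,280.6,390.7)
    A(s*.015,q[4],-.006,342.3,425); A(-s*.015,q[4],-.006,300.6,425)
    A(s*.013,q[5],-.006,356.3,303.6); A(-s*.013,q[5],-.006,287.1,303.6)
    A(s*.013,q[6],-.006,350.6,347); A(-s*.013,q[6],-.006,293.4,347)
    return np.array(o)
for a0 in (-.5,.0,.5,1.):
  r=least_squares(res,[0,-.019,a0,.06,.02,.18,.15]); print(r.cost,np.round(r.x,4),np.degrees(r.x[2])); print(np.round(r.fun,1))
E
```

```text
12.28253277452272 [-0.0102 -0.0124 -0.5029  0.0877  0.0181  0.18    0.1447] -28.81626865640219
[ 0.   0.1  0.   0.3  0.  -0.8  3.   0.6 -2.3  0.8 -0.8 -0.2  1.3 -0.1
 -0.8 -0.2  2.  -0.1 -0.7 -0.1  0.9 -0.1]
12.282532774515223 [-0.0102 -0.0124 -0.5029  0.0877  0.0181  0.18    0.1447] -28.81626781643411
[ 0.   0.1  0.   0.3  0.  -0.8  3.   0.6 -2.3  0.8 -0.8 -0.2  1.3 -0.1
 -0.8 -0.2  2.  -0.1 -0.7 -0.1  0.9 -0.1]
12.282532774561545 [-0.0102 -0.0124 -0.5029  0.0877  0.0181  0.18    0.1447] -28.81627072755423
[ 0.   0.1  0.   0.3  0.  -0.8  3.   0.6 -2.3  0.8 -0.8 -0.2  1.3 -0.1
 -0.8 -0.2  2.  -0.1 -0.7 -0.1  0.9 -0.1]
653.0907407965103 [-0.0681  0.1114  1.4866  0.0561  0.0286  0.1592  0.1001] 85.17449590915344
[  0.  -10.6   0.   12.7   0.    1.6   2.7  -0.4  -1.9  -0.2   7.3  -0.6
  -6.2  -0.5 -19.3   1.4  18.8   1.4 -10.3   0.7   9.6   0.7]
```

```bash
python3 - <<'E'
from h import *
T=snapshot("top")
for p in [(248,186),(231,265),(240,226)]: print(np.round(onz(T,(230+p[0]/4.2-.4,240+p[1]/4.2-.4),.24)*1000,1))
print(state()["position"])
w=snapshot("wrist");Tc=np.linalg.inv(np.array(w["T_tool_cam"]))
def proj(p):
    c=Tc[:3,:3]@p+Tc[:3,3]; r=np.hypot(c[0],c[1]); t=np.arctan2(r,c[2]); return np.array([w["cx"],w["cy"]])+w["fx"]*t*c[:2]/r
for x in (-.01,0,.01): print(x,proj(np.array([x,.013,0])))
E
```

```text
[497.2  -3.6 240. ]
[460.9   3.8 240. ]
[ 4.788e+02 -1.000e-01  2.400e+02]
[ 0.47673769 -0.00398414  0.23233562]
-0.01 [348.48564426 315.29823882]
0 [349.06119176 296.89473382]
0.01 [349.61125366 277.61817579]
```

```bash
python3 - <<'E'
from h import *
st()
for z in (.2323,.205,.18,.157): go([.4767,.0025,z],pose(-30))
E
```

```text
t 7.93 p [ 0.4768 -0.0041  0.2323] q [-0.59  0.47  2.    0.97  1.37 -0.94] F [-0.6  0.2 -2.2] w 0.295
[[0.108, 0.976, 0.191], [0.491, -0.22, 0.843], [0.864, 0.003, -0.503]]
shift cm [ 0.33 -0.15  0.55] turn deg [0.07 0.18 0.14]
shift cm [-2.03 -0.16  1.92] turn deg [0.07 0.18 0.14]
shift cm [-4.19 -0.17  3.18] turn deg [0.07 0.18 0.14]
shift cm [-6.18 -0.17  4.34] turn deg [0.07 0.18 0.14]
```

```bash
python3 -m inch '[[0.2,-0.1,0.3,0,0,0,1],[0.3,-0.15,0.55,0,0.2,0,1],[-0.5,-0.15,1,0,0.2,0,1],[-1,-0.15,1.3,0,0.2,0,1],[-1.5,-0.15,1.6,0,0.2,0,1]]' 45
python3 - <<'E'
from h import *
s=st()
S=snapshot("side"); cv2.imwrite("pics/s9.png",cv2.resize(S["pixels"][150:290,210:330],None,fx=4.2,fy=4.2,interpolation=cv2.INTER_CUBIC))
T=snapshot("top"); cv2.imwrite("pics/t9.png",cv2.resize(T["pixels"][270:330,265:345],None,fx=8,fy=8,interpolation=cv2.INTER_CUBIC))
E
```

```text
time: 8.35
position: [0.4765, 0.0025, 0.2103]
eef_rot: [-1.784, -1.428, -1.032]
contact_force: [0.5, -0.0, -1.3]
width: 0.29
t 8.35 p [0.4765 0.0025 0.2103] q [-0.58  0.51  2.02  0.99  1.34 -0.98] F [ 0.5 -0.  -1.3] w 0.29
[[0.108, 0.976, 0.191], [0.488, -0.22, 0.845], [0.866, 0.002, -0.5]]
```

View pics/s9.png

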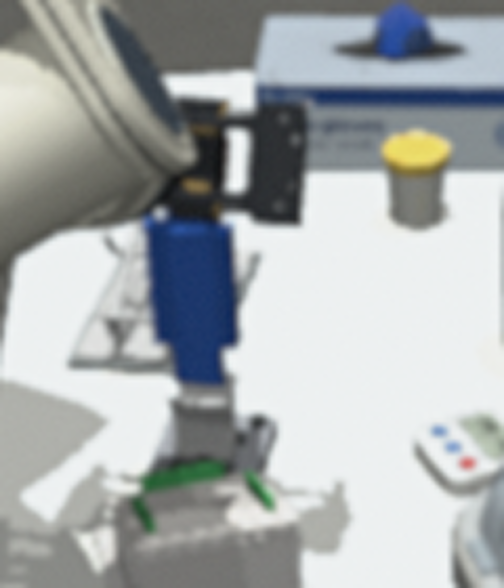

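View pics/t9.png

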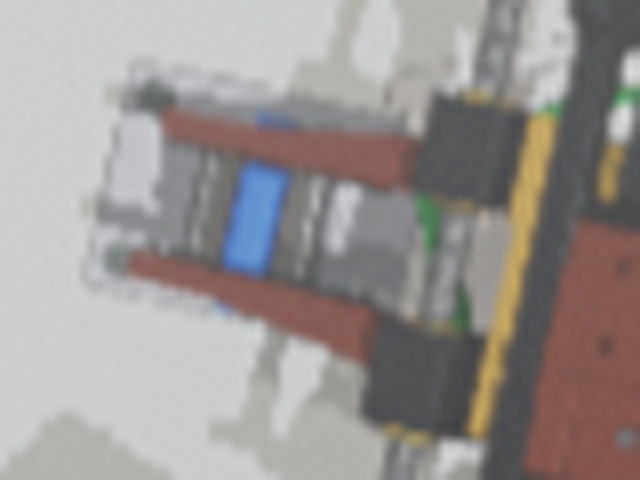

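```bash
python3 -m inch '[[-0.6,0,0.35,0,0,0,1],[-1.2,0,0.7,0,0,0,1],[-1.75,0,1,0,0,0,1],[-1.75,0,1,0,0,0,1]]'
python3 -c "
from h import *
st()"
python3 -m inch '[[-0.4,0,0.25,0,0,0,1],[-0.9,0,0.5,0,0,0,1],[-1.3,0,0.75,0,0,0,1],[-1.3,0,0.75,0,0,0,1]]'
python3 -c "
from h import *
st()"
```

```text
time: 8.78
position: [0.4759, 0.0027, 0.1886]
eef_rot: [-1.784, -1.425, -1.03]
contact_force: [-0.0, 0.1, -0.7]
width: 0.288
t 8.78 p [0.4759 0.0027 0.1886] q [-0.58  0.55  2.02  1.    1.31 -1.02] F [-0.   0.1 -0.7] w 0.288
[[0.111, 0.976, 0.19], [0.486, -0.22, 0.846], [0.867, -0.001, -0.499]]
time: 9.12
position: [0.4758, 0.0027, 0.1728]
eef_rot: [-1.784, -1.425, -1.029]
contact_force: [0.9, 0.9, -3.0]
width: 0.292
t 9.12 p [0.4758 0.0027 0.1728] q [-0.58  0.58  2.02  1.    1.3  -1.05] F [ 0.9  0.9 -3. ] w 0.292
[[0.111, 0.975, 0.19], [0.486, -0.22, 0.846], [0.867, -0.002, -0.499]]
```

```bash
python3 -m inch '[[-0.35,0,0.2,0,0,0,1],[-0.7,0,0.4,0,0,0,1],[-0.7,0,0.4,0,0,0,1]]'
python3 -m inch '[[-0.35,0,0.2,0,0,0,1],[-0.7,0,0.4,0,0,0,1],[-0.7,0,0.4,0,0,0,1]]'
python3 - <<'E'
from h import *
s=st()
S=snapshot("side"); cv2.imwrite("pics/s10.png",cv2.resize(S["pixels"][150:290,210:330],None,fx=4.2,fy=4.2,interpolation=cv2.INTER_CUBIC))
E
```

```text
time: 9.37
position: [0.4757, 0.0028, 0.1642]
eef_rot: [-1.784, -1.424, -1.029]
contact_force: [0.6, 1.7, -1.5]
width: 0.291
time: 9.62
position: [0.4756, 0.0029, 0.1557]
eef_rot: [-1.784, -1.424, -1.029]
contact_force: [0.6, 1.0, 2.4]
width: 0.295
t 9.62 p [0.4756 0.0029 0.1557] q [-0.58  0.62  2.02  1.01  1.28 -1.08] F [0.6 1.  2.4] w 0.295
[[0.112, 0.975, 0.189], [0.486, -0.22, 0.846], [0.867, -0.003, -0.499]]
```

View pics/s10.png

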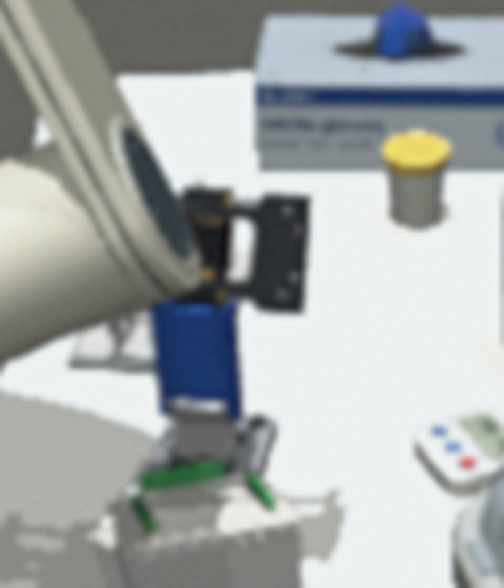

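```bash
for k in 1; do python3 -m inch '[[-0.17,0,0.1,0,0,0,1],[-0.35,0,0.2,0,0,0,1],[-0.35,0,0.2,0,0,0,1]]'; python3 -m inch '[[-0.17,0,0.1,0,0,0,1],[-0.35,0,0.2,0,0,0,1],[-0.35,0,0.2,0,0,0,1]]';done
```

```text
time: 9.92
position: [0.4761, 0.0035, 0.1544]
eef_rot: [-1.779, -1.422, -1.034]
contact_force: [-1.9, -0.2, 21.6]
width: 0.293
time: 10.17
position: [0.4767, 0.0042, 0.1538]
eef_rot: [-1.773, -1.418, -1.041]
contact_force: [-2.7, -1.4, 28.4]
width: 0.293
```

```bash
python3 -m inch '[[0.1,0,-0.05,0,0,0,1],[0.1,0,-0.05,0,0,0,1]]'
python3 -m inch '[[0,0,0,0,0,0,0.4],[0,0,0,0,0,0,0.4],[0,0,0,0,0,0,0.4],[0,0,0,0,0,0,0.4],[0,0,0,0,0,0,0.4]]'
python3 - <<'E'
from h import *
s=st()
S=snapshot("side"); cv2.imwrite("pics/s11.png",cv2.resize(S["pixels"][150:290,210:330],None,fx=4.2,fy=4.2,interpolation=cv2.INTER_CUBIC))
T=snapshot("top"); cv2.imwrite("pics/t11.png",cv2.resize(T["pixels"][270:330,265:345],None,fx=8,fy=8,interpolation=cv2.INTER_CUBIC))
w=snapshot("wrist"); cv2.imwrite("pics/w11.png",w["pixels"]); np.savez("w11.npz",p=s["position"],r=s["eef_rot"])
E
```

```text
time: 10.33
position: [0.4766, 0.0039, 0.155]
eef_rot: [-1.774, -1.419, -1.041]
contact_force: [-0.7, -1.2, 3.3]
width: 0.297
time: 10.75
position: [0.4766, 0.0039, 0.1548]
eef_rot: [-1.774, -1.419, -1.04]
contact_force: [0.2, 0.2, -0.5]
width: 0.592
t 10.75 p [0.4766 0.0039 0.1548] q [-0.58  0.62  2.02  1.02  1.28 -1.09] F [ 0.2  0.2 -0.5] w 0.592
[[0.107, 0.976, 0.192], [0.476, -0.219, 0.851], [0.873, 0.0, -0.488]]
```

View pics/s11.png

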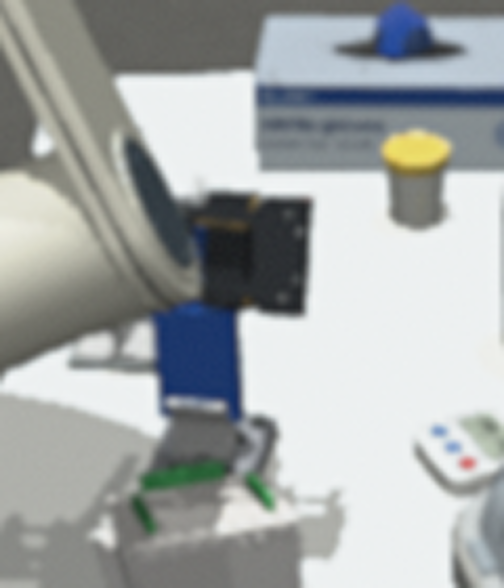

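View pics/t11.png

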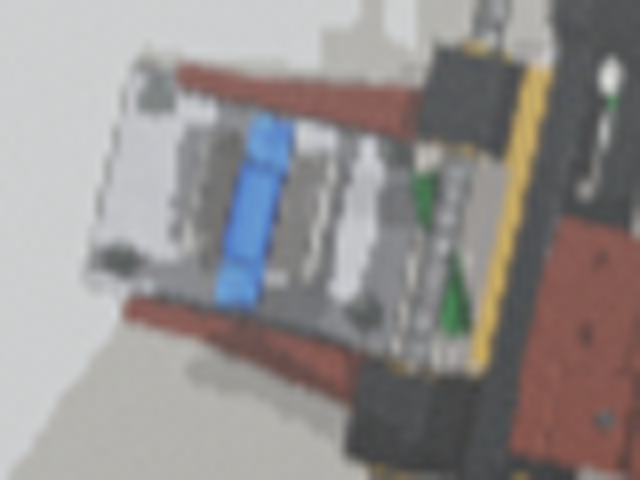

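View pics/w11.png

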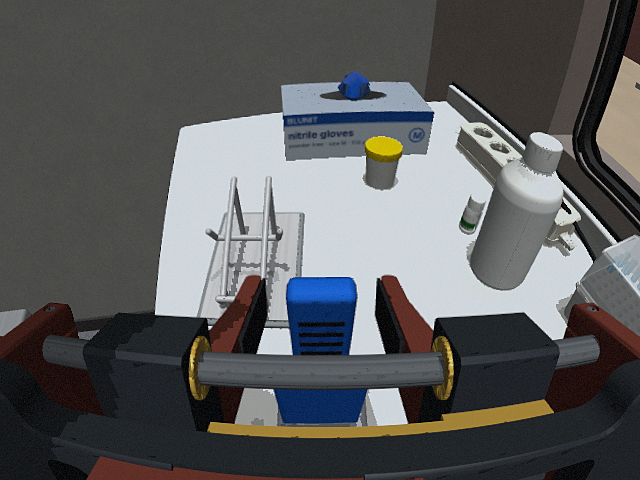

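```bash
python3 - <<'E'
from h import *
S=snapshot("side")
for p in [(242,418),(162,410)]:
    e,d=ray(S,(210+p[0]/4.2-.4,150+p[1]/4.2-.4)); print(np.round((e+d*(-.017-e[1])/d[1])*1000,1))
# same-camera reference: clip plate corner
E
python3 -m inch '[[0,0,0,0,0,0,0],[0,0,-1.5,0,0,0,0],[0,0,-4,0,0,0,0],[0,0,-7,0,0,0,0],[0,0,-10,0,0,0,0]]'
python3 -m inch '[[1.5,0,-2.6,0,0,0,0],[3,0,-4,0,0,0,0],[5,0,-5,0,0,0,0],[5,0,-5,0,0,0,0]]'
python3 - <<'E'
from h import *
s=st()
S=snapshot("side"); cv2.imwrite("pics/s12.png",cv2.resize(S["pixels"][150:290,210:330],None,fx=4.2,fy=4.2,interpolation=cv2.INTER_CUBIC))
w=snapshot("wrist"); cv2.imwrite("pics/w12.png",w["pixels"]); np.savez("w12.npz",p=s["position"],r=s["eef_rot"])
E
```

```text
[496.9 -17.   40.2]
[448.4 -17.   49.1]
time: 11.37
position: [0.4566, -0.0826, 0.2047]
eef_rot: [-1.773, -1.419, -1.039]
contact_force: [1.1, -0.3, -0.4]
width: 0.939
time: 11.7
position: [0.4532, -0.1036, 0.2762]
eef_rot: [-1.776, -1.424, -1.043]
contact_force: [0.9, -0.3, 0.6]
width: 0.998
t 11.7 p [ 0.4532 -0.1036  0.2762] q [-0.77  0.44  1.89  0.84  1.56 -0.91] F [ 0.9 -0.3  0.6] w 0.998
[[0.104, 0.975, 0.194], [0.479, -0.22, 0.85], [0.871, 0.005, -0.491]]
```

View pics/s12.png

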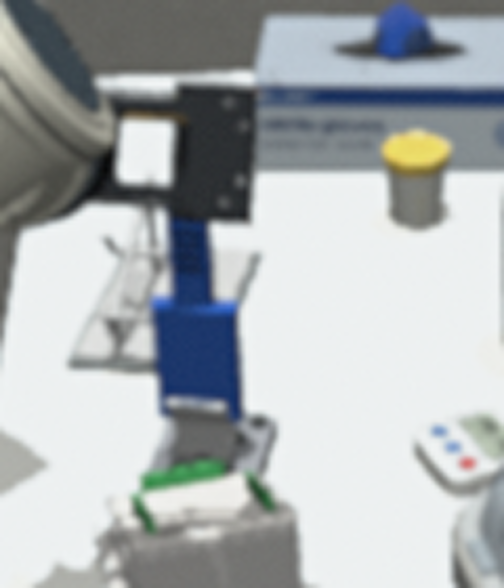

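View pics/w12.png

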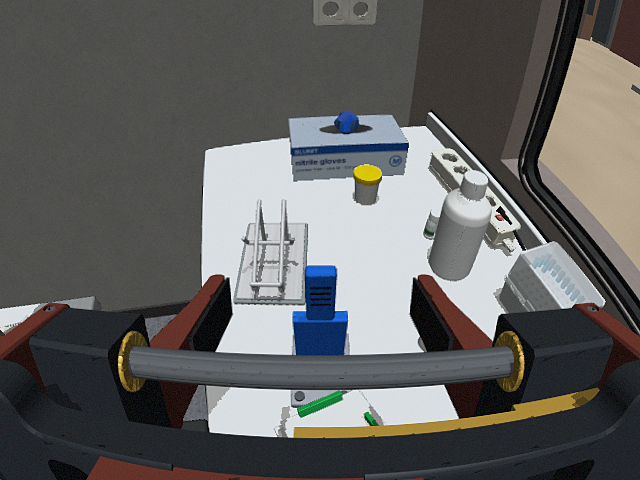

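```bash
python3 - <<'E'
from h import *
go([.46,-.03,.37],pose(-64)); go([.49,.08,.36],pose(-140))
E
```

```text
shift cm [11.98 -0.82  1.55] turn deg [ 1.000e-02 -3.467e+01  8.000e-02]
shift cm [16.68 -0.3  11.97] turn deg [ 7.0000e-02 -1.1067e+02  6.0000e-02]
```

```bash
python3 -m inch '[[2.4,-0.2,0,0,-6,0,0],[4.8,-0.3,0.3,0,-13,0,0],[7,-0.5,0.8,0,-20,0,0],[9.5,-0.7,1,0,-27,0,0],[12,-0.8,1.5,0,-34,0,0]]'
python3 -c "
from h import *
st();go([.475,.03,.36],pose(-102))"
```

```text
time: 12.22
position: [0.4598, -0.0307, 0.3709]
eef_rot: [-2.197, -1.754, -0.516]
contact_force: [0.8, -0.1, -0.0]
width: 0.994
t 12.22 p [ 0.4598 -0.0307  0.3709] q [-0.39  0.04  1.85  0.46  1.36 -0.29] F [ 0.8 -0.1 -0. ] w 0.994
[[0.198, 0.975, 0.1], [0.874, -0.222, 0.432], [0.444, 0.002, -0.896]]
shift cm [5.12 0.13 3.75] turn deg [  0.12 -38.34  -0.09]
```

```bash
python3 -m inch '[[1,0,0.8,0,-7,0,0],[2,0,1.6,0,-14,0,0],[3,0,2.4,0,-21,0,0],[4,0,3,0,-28,0,0],[5,0,3.7,0,-35,0,0]]'
python3 -c "
from h import *
st();go([.489,.075,.35],pose(-120));go([.489,.08,.33],pose(-140))"
```

```text
time: 12.63
position: [0.4737, 0.0294, 0.3602]
eef_rot: [2.371, 1.893, -0.183]
contact_force: [0.7, -0.8, -0.3]
width: 0.998
t 12.63 p [0.4737 0.0294 0.3602] q [ 0.13  0.08  1.77 -0.15  1.35  0.4 ] F [ 0.7 -0.8 -0.3] w 0.998
[[0.219, 0.975, -0.03], [0.963, -0.221, -0.154], [-0.157, 0.005, -0.988]]
shift cm [4.88 0.48 0.26] turn deg [  0.23 -20.97  -0.14]
shift cm [5.68 0.36 2.15] turn deg [  0.21 -40.97  -0.18]
```

```bash
python3 -m inch '[[1.1,0,0.4,0,-7,0,0],[2.2,0.1,0.8,0,-14,0,0],[3.3,0.2,1.2,0,-21,0,0],[4.5,0.3,1.7,0,-28,0,0],[5.7,0.4,2.2,0.2,-35,-0.2,0]]'
python3 -m inch '[[0,0,0,0,-6,0,0],[0,0,0,0,-6,0,0],[0,0,0,0,-6,0,0]]'
python3 - <<'E'
from h import *
s=st();go([.489,.0585,.229],pose(-140));
w=snapshot("wrist"); cv2.imwrite("pics/w13.png",w["pixels"]); np.savez("w13.npz",p=s["position"],r=s["eef_rot"])
T=snapshot("top"); cv2.imwrite("pics/t13.png",T["pixels"])
E
```

```text
time: 13.05
position: [0.4896, 0.081, 0.329]
eef_rot: [1.98, 1.587, -0.808]
contact_force: [1.2, 0.0, -0.1]
width: 0.998
time: 13.3
position: [0.4892, 0.0816, 0.3265]
eef_rot: [1.902, 1.531, -0.901]
contact_force: [0.8, 0.4, 0.5]
width: 0.998
t 13.3 p [0.4892 0.0816 0.3265] q [ 0.51  0.43  1.63 -0.62  1.72  0.84] F [0.8 0.4 0.5] w 0.998
[[0.134, 0.977, -0.168], [0.621, -0.215, -0.753], [-0.772, -0.004, -0.636]]
shift cm [6.09 0.51 7.94] turn deg [0.08 0.52 0.34]
```

View pics/w13.png

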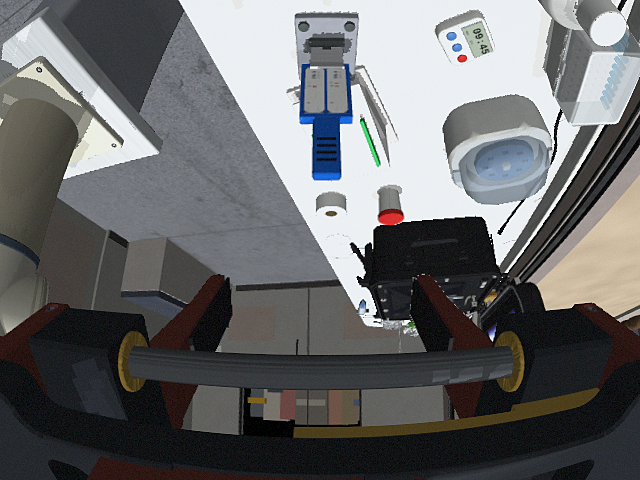

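View pics/t13.png

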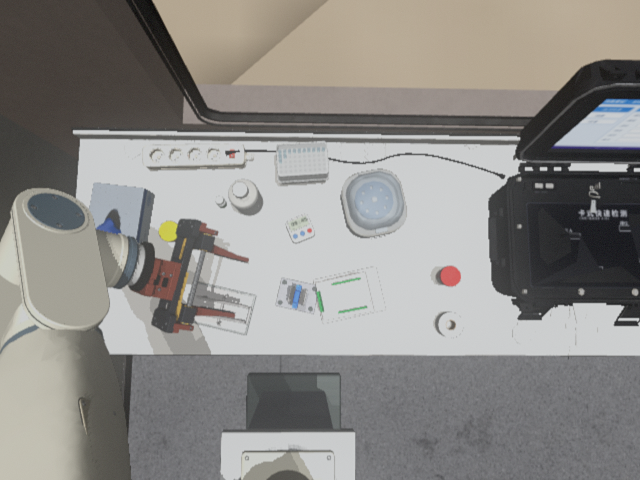

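```bash
python3 - <<'E'
from h import *
w=snapshot("wrist"); c=np.load("w13.npz")
for p in [(312,179),(342,179),(313,121),(340,121)]: print(p,np.round(onp(*wray(w,p,c["p"],c["r"]),.192 if p[1]>150 else .125)*1000,1))
T=snapshot("top"); h=cv2.cvtColor(T["pixels"],cv2.COLOR_BGR2HSV)
m=cv2.inRange(h,(100,100,80),(130,255,255)); m[:, :280]=0; m[:,320:]=0; m[:275]=0; m[315:]=0
pts=np.argwhere(m)[:,::-1].astype(np.float32); r=cv2.minAreaRect(pts); print(r, np.round(onz(T,r[0],.15)*1000,1))
E
```

```text
(312, 179) [457.4 -20.2 192. ]
(342, 179) [483.5 -25.7 192. ]
(313, 121) [457.9 -17.6 125. ]
(340, 121) [483.8 -23.1 125. ]
((296.0870666503906, 296.289306640625), (5.246722221374512, 21.811372756958008), 12.994616508483887) [472.6 -17.1 150. ]
```

```bash
python3 -m inch '[[1.5,0.1,2,0,0,0,0],[3,0.3,4,0,0,0,0],[4.5,0.5,6,0,0,0,0],[6,0.6,7.9,0,0.5,0.3,0],[6,0.6,7.9,0,0.5,0.3,0]]'
python3 - <<'E'
from h import *
s=st();go([.4681,-.0312,.152],pose(-140));
w=snapshot("wrist"); cv2.imwrite("pics/w14.png",w["pixels"]); np.savez("w14.npz",p=s["position"],r=s["eef_rot"])
E
```

```text
time: 13.92
position: [0.4893, 0.0547, 0.2316]
eef_rot: [1.921, 1.526, -0.888]
contact_force: [-1.0, -0.1, 0.2]
width: 0.996
t 13.92 p [0.4893 0.0547 0.2316] q [ 0.47  0.53  1.72 -0.63  1.54  0.93] F [-1.  -0.1  0.2] w 0.996
[[0.148, 0.974, -0.17], [0.629, -0.225, -0.745], [-0.764, 0.003, -0.646]]
shift cm [ 0.37 -0.16 11.89] turn deg [-0.09 -0.21 -0.34]
```

View pics/w14.png

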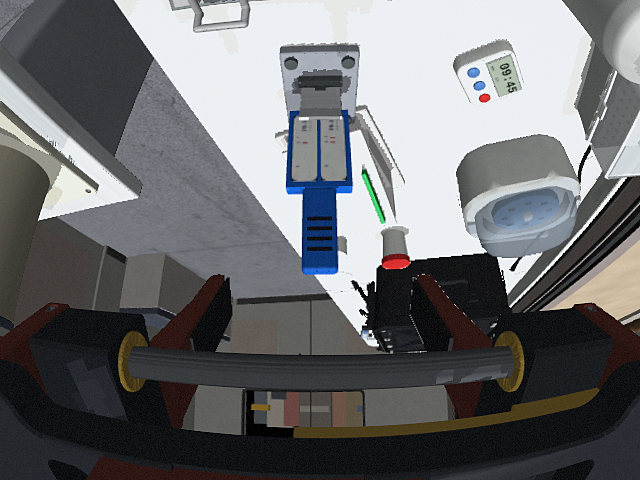

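```bash
python3 -m inch '[[0.1,-0.1,3,0,0,0,0],[0.2,-0.1,6,0,0,0,0],[0.3,-0.2,9,0,0,-0.2,0],[0.4,-0.2,11.5,0,0,-0.3,0],[0.4,-0.2,11.9,0,0,-0.3,0]]'
python3 -m inch '[[0,0,0.2,0,0,0,0],[0,0,0.2,0,0,0,0]]'
python3 - <<'E'
from h import *
s=st();go([.4681,-.0312,.152],pose(-140));
w=snapshot("wrist"); cv2.imwrite("pics/w15.png",w["pixels"]); np.savez("w15.npz",p=s["position"],r=s["eef_rot"])
E
```

```text
time: 14.38
position: [0.4675, -0.0325, 0.1538]
eef_rot: [1.919, 1.529, -0.892]
contact_force: [-0.5, 0.4, 0.1]
width: 1.002
time: 14.55
position: [0.4682, -0.0339, 0.1541]
eef_rot: [1.92, 1.527, -0.889]
contact_force: [0.1, 0.6, -0.2]
width: 0.999
t 14.55 p [ 0.4682 -0.0339  0.1541] q [ 0.34  0.59  1.87 -0.73  1.32  1.  ] F [ 0.1  0.6 -0.2] w 0.999
[[0.146, 0.975, -0.17], [0.629, -0.224, -0.744], [-0.763, 0.002, -0.646]]
shift cm [ 0.32 -0.07 -0.06] turn deg [-0.11 -0.23 -0.26]
```

View pics/w15.png

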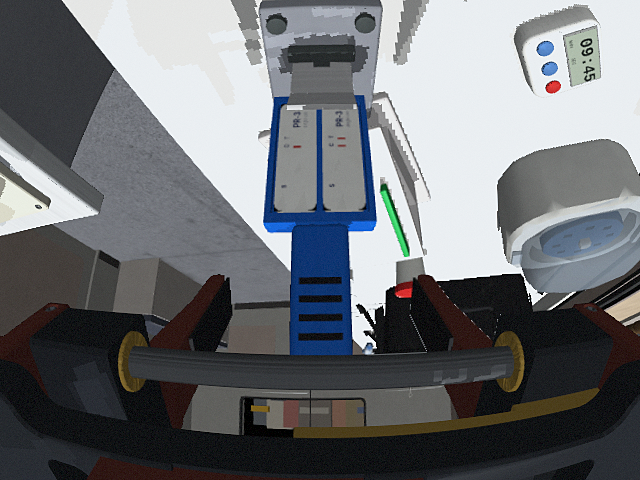

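```bash
python3 -m inch '[[0.3,0,0,0,0,0,0.5],[0.3,0,0,0,0,0,1],[0.3,0,0,0,0,0,1],[0.3,0,0,0,0,0,1],[0.3,0,0,0,0,0,1]]' 40
python3 -m inch '[[0,0,0,0,0,0,1],[0,0,0,0,0,0,1],[0,0,0,0,0,0,1],[0,0,0,0,0,0,1],[0,0,0,0,0,0,1]]' 40
python3 -m inch '[[0,0,0,0,0,0,1],[0,0,0,0,0,0,1]]'
python3 - <<'E'
from h import *
s=st()
w=snapshot("wrist"); cv2.imwrite("pics/w16.png",w["pixels"]); np.savez("w16.npz",p=s["position"],r=s["eef_rot"])
E
```

```text
time: 15.02
position: [0.4691, -0.0312, 0.1519]
eef_rot: [1.92, 1.528, -0.887]
contact_force: [-0.1, -0.4, 0.2]
width: 0.656
time: 15.43
position: [0.469, -0.0312, 0.1518]
eef_rot: [1.92, 1.528, -0.888]
contact_force: [-2.7, 0.1, 0.4]
width: 0.295
time: 15.6
position: [0.4688, -0.0312, 0.1518]
eef_rot: [1.92, 1.528, -0.888]
contact_force: [-0.3, 0.4, 0.4]
width: 0.292
t 15.6 p [ 0.4688 -0.0312  0.1518] q [ 0.34  0.59  1.87 -0.73  1.32  1.  ] F [-0.3  0.4  0.4] w 0.292
[[0.146, 0.975, -0.169], [0.629, -0.223, -0.744], [-0.763, 0.002, -0.646]]
```

View pics/w16.png

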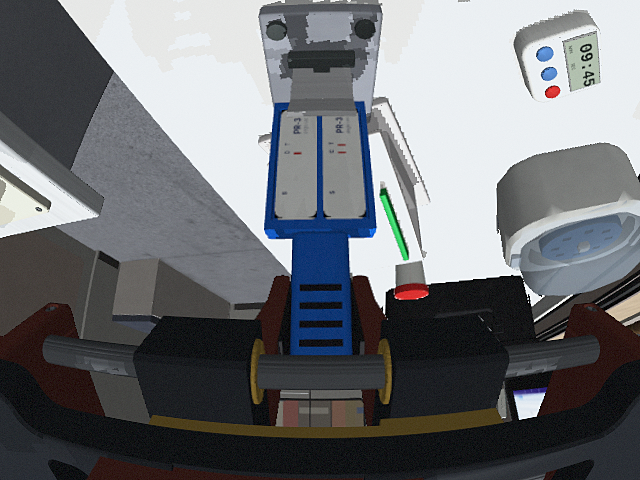

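```bash
cat >> h.py <<'E'
def carrier_now():
    y=Z; z=U; x=np.cross(y,z); return np.c_[x,y,z]
g=np.load("w16.npz") if __import__("os").path.exists("w16.npz") else None
if g is not None:
    Mt=R.from_rotvec(g["r"]).as_matrix(); C_t=Mt.T@carrier_now(); c_t=Mt.T@(np.array([.4712,-.017,.102])-g["p"])
H=np.array([.212,-.977,0]); H/=np.linalg.norm(H); a=np.radians(25)
YB=H*np.cos(a)+Z*np.sin(a); ZB=-H*np.sin(a)+Z*np.cos(a); XB=np.cross(YB,ZB); MB=np.c_[XB,YB,ZB]; OB=np.array([.4614,-.0794,.030])
def place(off,slope=25,yo=90,zo=6):
    b=np.radians(slope); y=H*np.cos(b)+Z*np.sin(b); z=-H*np.sin(b)+Z*np.cos(b); Mc=np.c_[np.cross(y,z),y,z]
    M=Mc@C_t.T; c=OB+MB@np.array([0,yo,zo])/1000+np.array(off); return c-M@c_t, M
def carr():
    s=state(); M=R.from_rotvec(s["eef_rot"]).as_matrix(); c=s["position"]+M@c_t; Mc=M@C_t
    l=MB.T@(c-OB)*1000; f=MB.T@(c-Mc[:,1]*.09-OB)*1000; print("centre in bed",np.round(l,1),"foot in bed",np.round(f,1),"slope",round(np.degrees(np.arcsin(Mc[2,1])),1))
E
python3 - <<'E'
from h import *
print("c_t",c_t,"C_t",np.round(C_t,2).tolist()); carr()
s=state()
go(s["position"]+[0,0,.13],Mt)
p,M=place([0,0,.06]); print(p); go(p,M)
p,M=place([0,0,.0]); print(p); go(p,M)
E
```

```text
c_t [ 0.04733098 -0.00098589  0.02119455] C_t [[-0.0, -0.76, 0.65], [-1.0, 0.0, -0.0], [0.0, -0.65, -0.76]]
centre in bed [-22.8 -23.   90.2] foot in bed [-22.8 -61.    8.6] slope 90.0
shift cm [-9.92  0.03 -8.4 ] turn deg [ 0. -0. -0.]
[ 0.48982911 -0.20653648  0.14147469]
shift cm [-9.94  5.96 13.36] turn deg [ -7.55  63.92 -25.22]
[ 0.48982911 -0.20653648  0.08147469]
shift cm [-5.36  5.95 17.24] turn deg [ -7.55  63.92 -25.22]
```

```bash
python3 -m inch '[[-0.5,0,-0.4,0,0,0,1],[-1.1,0,-0.95,0,0,0,1],[-1.9,0,-1.6,0,0,0,1],[-2.7,0,-2.3,0,0,0,1],[-3.8,0,-3.2,0,0,0,1]]' 45
python3 - <<'E'
from h import *
st()
w=snapshot("wrist"); cv2.imwrite("pics/w17.png",w["pixels"])
E
python3 -m inch '[[-1.5,0,-1.3,0,0,0,1],[-3,0,-2.6,0,0,0,1],[-4.5,0,-3.9,0,0,0,1],[-5.3,0,-4.5,0,0,0,1],[-5.3,0,-4.5,0,0,0,1]]'
python3 - <<'E'
from h import *
st()
w=snapshot("wrist"); cv2.imwrite("pics/w18.png",w["pixels"])
S=snapshot("side"); cv2.imwrite("pics/s18.png",cv2.resize(S["pixels"][100:290,190:350],None,fx=3.2,fy=3.2,interpolation=cv2.INTER_CUBIC))
p,M=place([0,0,.08],60); print(p); go(p,M)
p,M=place([0,0,.06]); print(p); go(p,M)
E
```

```text
time: 16.07
position: [0.4686, -0.0314, 0.2028]
eef_rot: [1.92, 1.528, -0.888]
contact_force: [0.3, -0.3, -2.3]
width: 0.295
t 16.07 p [ 0.4686 -0.0314  0.2028] q [ 0.34  0.51  1.86 -0.71  1.39  0.93] F [ 0.3 -0.3 -2.3] w 0.295
[[0.146, 0.975, -0.169], [0.629, -0.224, -0.744], [-0.763, 0.002, -0.646]]
time: 16.53
position: [0.4703, -0.0309, 0.2773]
eef_rot: [1.922, 1.524, -0.879]
contact_force: [-0.3, 0.5, -1.7]
width: 0.293
t 16.53 p [ 0.4703 -0.0309  0.2773] q [ 0.34  0.4   1.82 -0.7   1.5   0.84] F [-0.3  0.5 -1.7] w 0.293
[[0.152, 0.975, -0.164], [0.63, -0.224, -0.744], [-0.761, 0.01, -0.648]]
[ 0.48689081 -0.19299536  0.1894187 ]
shift cm [-3.42  5.29 17.28] turn deg [-14.08  29.52 -20.92]
[ 0.48982911 -0.20653648  0.14147469]
shift cm [-0.57  5.85 21.34] turn deg [ -7.31  63.89 -25.3 ]
```

View pics/w18.png

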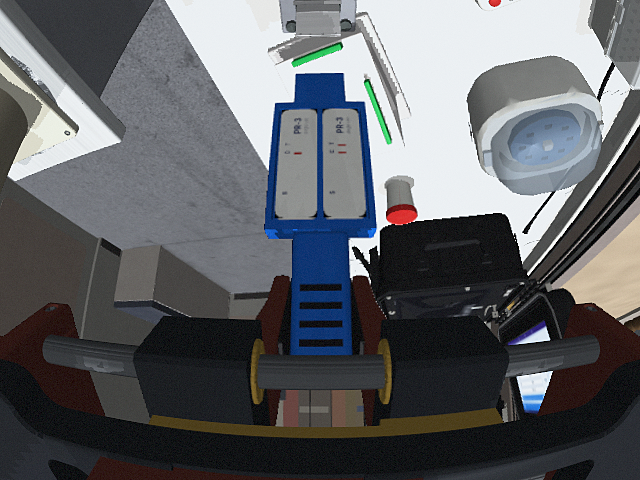

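View pics/s18.png

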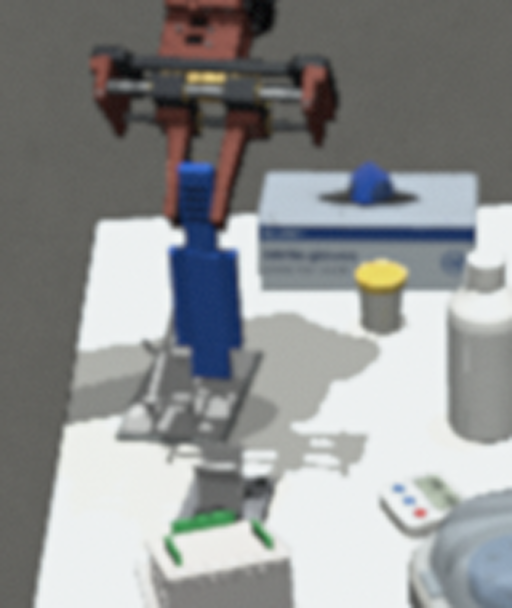

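```bash
python3 - <<'E'
from h import *
p,M=place([0,0,.12],60); print(p); go(p,M)
E
python3 -m inch '[[-1.5,1,1.5,-3,6,-4,1],[-3,2,4,-6,12,-8,1],[-4.5,3,7,-9,18,-12,1],[-6,4,10,-12,24,-17,1],[-6.5,5.2,13,-14,29.5,-21,1]]'
python3 - <<'E'
from h import *
st();carr()
p,M=place([0,0,.07],25); print(p); go(p,M)
E
```

```text
[ 0.48689081 -0.19299536  0.2294187 ]
shift cm [-6.47  5.31 14.69] turn deg [-14.08  29.52 -20.92]
time: 17.05
position: [0.4861, -0.1732, 0.2438]
eef_rot: [1.828, 2.128, -0.401]
contact_force: [0.3, 0.5, -1.2]
width: 0.293
t 17.05 p [ 0.4861 -0.1732  0.2438] q [-0.13  0.21  1.96 -0.51  0.93  0.02] F [ 0.3  0.5 -1.2] w 0.293
[[-0.141, 0.989, 0.049], [0.903, 0.148, -0.403], [-0.406, -0.012, -0.914]]
centre in bed [ -5.  130.5 132.5] foot in bed [-6.3 60.8 75.7] slope 64.2
[ 0.48982911 -0.20653648  0.15147469]
shift cm [ 0.69 -0.01  9.8 ] turn deg [-0.86 39.16 -3.52]
```

```bash
python3 -m inch '[[0,0,1,0,7,-0.6,1],[0,0,2,0,14,-1.2,1],[0,0,3,-0.4,21,-2,1],[0.2,0,4.5,-0.7,28,-2.8,1],[0.4,0,6,-0.9,35,-3.5,1]]'
python3 - <<'E'
from h import *
st();carr()
p,M=place([0,0,.06],25); print(p); go(p,M)
E
```

```text
time: 17.47
position: [0.4885, -0.1943, 0.1869]
eef_rot: [-1.875, -2.317, -0.186]
contact_force: [-0.2, 0.4, -1.1]
width: 0.292
t 17.47 p [ 0.4885 -0.1943  0.1869] q [-0.49  0.39  1.8   0.17  1.09 -0.79] F [-0.2  0.4 -1.1] w 0.292
[[-0.204, 0.978, -0.042], [0.959, 0.209, 0.193], [0.198, -0.001, -0.98]]
centre in bed [ -1.3 122.6 103.4] foot in bed [-1.3 32.8 97.4] slope 28.8
[ 0.48982911 -0.20653648  0.14147469]
shift cm [-2.1  -0.12  4.21] turn deg [0.07 3.84 0.02]
```

```bash
python3 -m inch '[[-0.5,0,1,0,2,0,1],[-1.2,-0.1,2,0,3.8,0,1],[-1.8,-0.1,3,0,3.8,0,1],[-1.8,-0.1,3.5,0,3.8,0,1],[-1.8,-0.1,3.5,0,3.8,0,1]]'
python3 - <<'E'
from h import *
s=st();carr()
p,M=place([0,0,.0],25); print(p); go(p,M)
S=snapshot("side"); cv2.imwrite("pics/s20.png",cv2.resize(S["pixels"][170:310,200:330],None,fx=4.2,fy=4.2,interpolation=cv2.INTER_CUBIC)); cv2.imwrite("pics/s20f.png",S["pixels"])
T=snapshot("top"); cv2.imwrite("pics/t20.png",cv2.resize(T["pixels"][250:340,260:400],None,fx=5,fy=5,interpolation=cv2.INTER_CUBIC)); cv2.imwrite("pics/t20f.png",T["pixels"])
w=snapshot("wrist"); cv2.imwrite("pics/w20.png",w["pixels"]); np.savez("w20.npz",p=s["position"],r=s["eef_rot"])
E
```

```text
time: 17.88
position: [0.4884, -0.204, 0.1471]
eef_rot: [-1.838, -2.27, -0.242]
contact_force: [0.5, 0.5, -1.4]
width: 0.291
t 17.88 p [ 0.4884 -0.204   0.1471] q [-0.53  0.47  1.79  0.22  1.08 -0.86] F [ 0.5  0.5 -1.4] w 0.291
[[-0.2, 0.978, -0.059], [0.943, 0.209, 0.257], [0.264, -0.004, -0.964]]
centre in bed [  0.9 115.2  66.7] foot in bed [ 1.  25.2 66.8] slope 24.9
[ 0.48982911 -0.20653648  0.08147469]
shift cm [-2.    0.12  6.25] turn deg [-0.12 -0.07 -0.03]
```

View pics/s20.png

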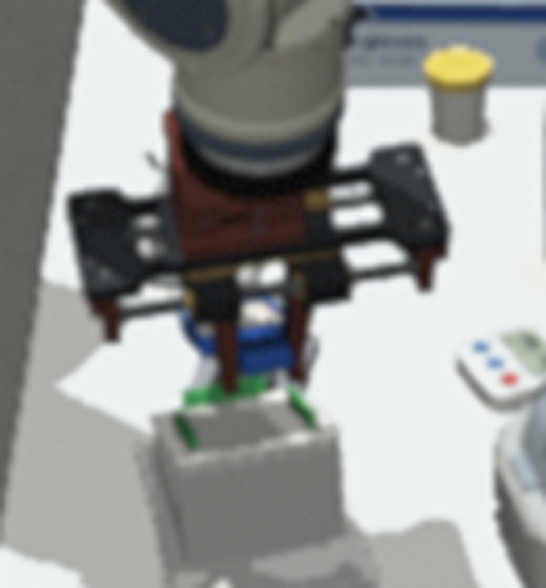

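View pics/t20.png

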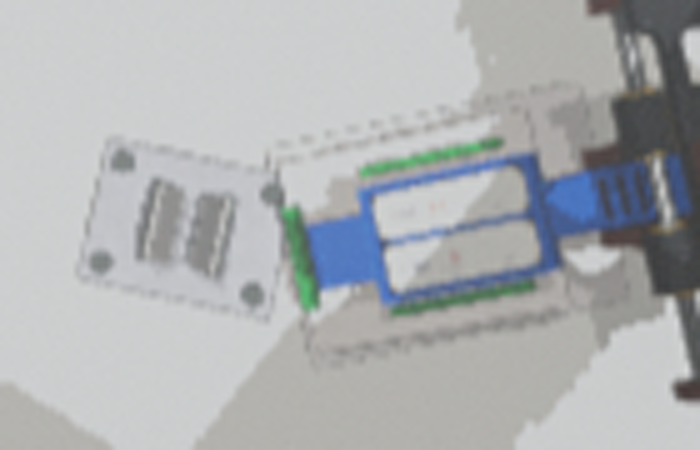

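View pics/w20.png

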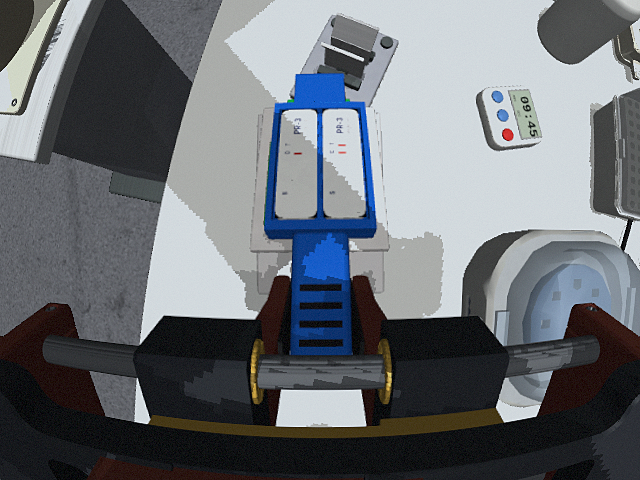

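```bash
python3 - <<'E'
from h import *
p,M=place([0,0,.0],25,95,13); print(p); go(p,M)
E
```

```text
[ 0.49016272 -0.20807391  0.08993194]
shift cm [-1.93 -0.05  5.65] turn deg [0.06 0.07 0.09]
```

```bash
python3 -m inch '[[-0.6,0,1.5,0,0,0,1],[-1.1,0,3,0,0,0,1],[-1.6,0,4.5,0,0,0,1],[-1.9,0,5.6,0,0,0,1],[-1.9,0,5.6,0,0,0,1]]'
python3 - <<'E'
from h import *
s=st();carr()
T=snapshot("top"); cv2.imwrite("pics/t21.png",cv2.resize(T["pixels"][250:340,260:400],None,fx=5,fy=5,interpolation=cv2.INTER_CUBIC))
S=snapshot("side"); cv2.imwrite("pics/s21.png",cv2.resize(S["pixels"][190:310,210:330],None,fx=4.8,fy=4.8,interpolation=cv2.INTER_CUBIC))
p,M=place([0,0,.0],25,95,4); print(p); go(p,M)
E
```

```text
time: 18.45
position: [0.4898, -0.2068, 0.0893]
eef_rot: [-1.837, -2.274, -0.243]
contact_force: [-0.3, -0.4, -1.4]
width: 0.291
t 18.45 p [ 0.4898 -0.2068  0.0893] q [-0.53  0.56  1.81  0.23  0.97 -0.9 ] F [-0.3 -0.4 -1.4] w 0.291
[[-0.203, 0.978, -0.058], [0.943, 0.211, 0.257], [0.263, -0.003, -0.965]]
centre in bed [ 0.2 93.5 13. ] foot in bed [ 0.4  3.5 13. ] slope 25.0
[ 0.49096929 -0.21179097  0.08177517]
shift cm [-0.65 -0.07  0.77] turn deg [0.05 0.07 0.12]
```

View pics/t21.png

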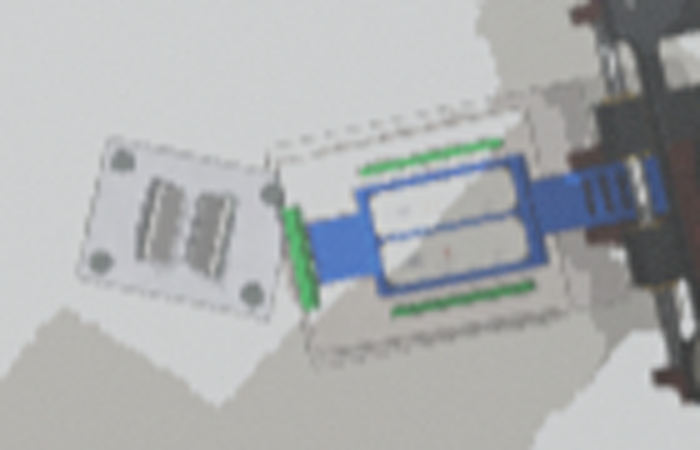

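View pics/s21.png

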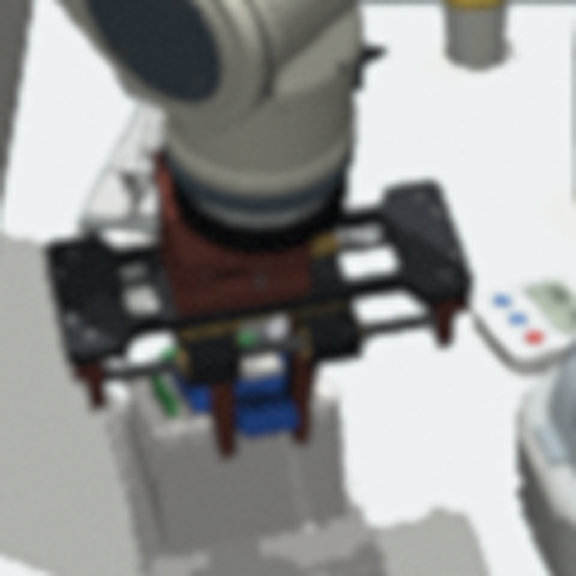

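```bash
python3 -m inch '[[-0.25,0,0.05,0,0,0,1],[-0.45,0,0.25,0,0,0,1],[-0.55,0,0.35,0,0,0,1],[-0.55,0,0.35,0,0,0,1]]'
python3 -m inch '[[-0.13,0,0.15,0,0,0,1],[-0.2,0,0.23,0,0,0,1],[-0.2,0,0.23,0,0,0,1]]'
python3 -c "
from h import *
st();carr()"
```

```text
time: 18.88
position: [0.4925, -0.212, 0.0881]
eef_rot: [-1.838, -2.276, -0.246]
contact_force: [-2.3, 1.2, 10.6]
width: 0.295
time: 19.13
position: [0.4927, -0.2127, 0.0871]
eef_rot: [-1.837, -2.275, -0.248]
contact_force: [-3.0, 3.2, 11.4]
width: 0.291
t 19.13 p [ 0.4927 -0.2127  0.0871] q [-0.54  0.57  1.8   0.24  0.97 -0.91] F [-3.   3.2 11.4] w 0.291
[[-0.203, 0.978, -0.055], [0.943, 0.21, 0.258], [0.264, 0.001, -0.965]]
centre in bed [-1.4 98.4  8.3] foot in bed [-1.4  8.4  8.3] slope 25.0
```

```bash
python3 - <<'E'
from h import *
T=snapshot("top"); cv2.imwrite("pics/t22.png",cv2.resize(T["pixels"][260:330,300:390],None,fx=8,fy=8,interpolation=cv2.INTER_CUBIC))
w=snapshot("wrist"); cv2.imwrite("pics/w22.png",cv2.resize(w["pixels"][40:340,200:450],None,fx=2,fy=2,interpolation=cv2.INTER_CUBIC))
E
```

```text
(no output)
```

View pics/t22.png

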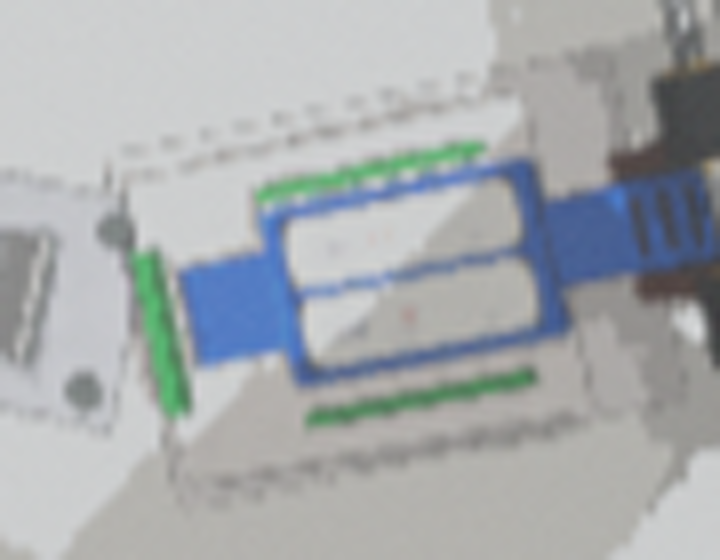

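View pics/w22.png

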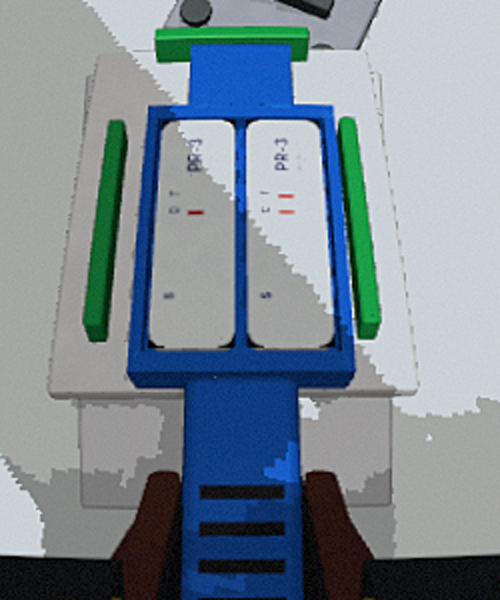

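```bash
python3 -m inch '[[0.26,0,-0.3,0,0,0,1],[0.26,-0.2,-0.3,0,0,0,1],[0.26,-0.35,-0.3,0,0,0,1],[0.26,-0.35,-0.3,0,0,0,1]]'
python3 -c "
from h import *
st();carr()"
python3 -m inch '[[-0.05,0,0.1,0,0,0,1],[-0.2,0,0.25,0,0,0,1],[-0.26,0,0.3,0,0,0,1],[-0.26,0,0.3,0,0,0,1]]'
python3 - <<'E'
from h import *
st();carr()
w=snapshot("wrist"); cv2.imwrite("pics/w23.png",cv2.resize(w["pixels"][40:340,200:450],None,fx=2,fy=2,interpolation=cv2.INTER_CUBIC))
E
```

```text
time: 19.57
position: [0.4888, -0.212, 0.0908]
eef_rot: [-1.838, -2.276, -0.247]
contact_force: [0.1, -0.4, -1.6]
width: 0.292
t 19.57 p [ 0.4888 -0.212   0.0908] q [-0.54  0.56  1.81  0.23  0.97 -0.91] F [ 0.1 -0.4 -1.6] w 0.292
[[-0.203, 0.978, -0.054], [0.943, 0.21, 0.257], [0.263, 0.001, -0.965]]
centre in bed [ 2.3 98.6 12.3] foot in bed [ 2.3  8.6 12.3] slope 25.0
time: 19.9
position: [0.4891, -0.2136, 0.0874]
eef_rot: [-1.837, -2.275, -0.248]
contact_force: [-1.6, 1.0, 4.4]
width: 0.293
t 19.9 p [ 0.4891 -0.2136  0.0874] q [-0.55  0.57  1.8   0.24  0.97 -0.91] F [-1.6  1.   4.4] w 0.293
[[-0.203, 0.978, -0.055], [0.943, 0.21, 0.258], [0.264, 0.001, -0.965]]
centre in bed [ 2.2 98.6  8.6] foot in bed [2.3 8.6 8.7] slope 24.9
```

View pics/w23.png

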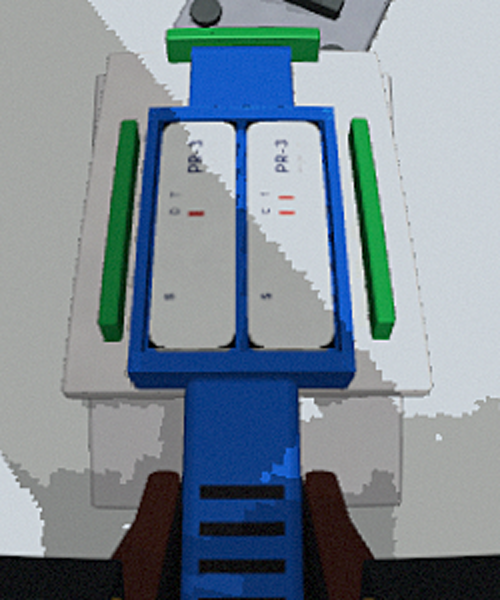

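```bash
python3 -m inch '[[0.15,0,0.1,0,0,0,1],[0.3,0,0.23,0,0,0,1],[0.4,0,0.3,0,0,0,1],[0.4,0,0.3,0,0,0,1]]'
python3 -c "
from h import *
st();carr()"
python3 -m inch '[[0.12,0,0.1,0,0,0,1],[0.2,0,0.17,0,0,0,1],[0.2,0,0.17,0,0,0,1]]'
python3 - <<'E'
from h import *
st();carr()
w=snapshot("wrist"); cv2.imwrite("pics/w24.png",cv2.resize(w["pixels"][40:340,200:450],None,fx=2,fy=2,interpolation=cv2.INTER_CUBIC))
T=snapshot("top"); cv2.imwrite("pics/t24.png",cv2.resize(T["pixels"][260:330,300:390],None,fx=8,fy=8,interpolation=cv2.INTER_CUBIC))
E
```

```text
time: 20.28
position: [0.4883, -0.2088, 0.0855]
eef_rot: [-1.837, -2.275, -0.248]
contact_force: [0.7, 0.6, 1.7]
width: 0.29
t 20.28 p [ 0.4883 -0.2088  0.0855] q [-0.54  0.57  1.81  0.24  0.96 -0.91] F [0.7 0.6 1.7] w 0.29
[[-0.203, 0.978, -0.054], [0.943, 0.21, 0.258], [0.264, 0.001, -0.965]]
centre in bed [ 2.  93.4  9. ] foot in bed [2.  3.4 9. ] slope 24.9
time: 20.53
position: [0.4879, -0.2062, 0.0845]
eef_rot: [-1.837, -2.275, -0.249]
contact_force: [0.0, 1.1, 3.0]
width: 0.292
t 20.53 p [ 0.4879 -0.2062  0.0845] q [-0.54  0.57  1.82  0.24  0.96 -0.91] F [0.  1.1 3. ] w 0.292
[[-0.203, 0.978, -0.054], [0.943, 0.21, 0.258], [0.264, 0.001, -0.965]]
centre in bed [ 1.9 90.6  9. ] foot in bed [1.9 0.6 9.1] slope 24.9
```

View pics/w24.png

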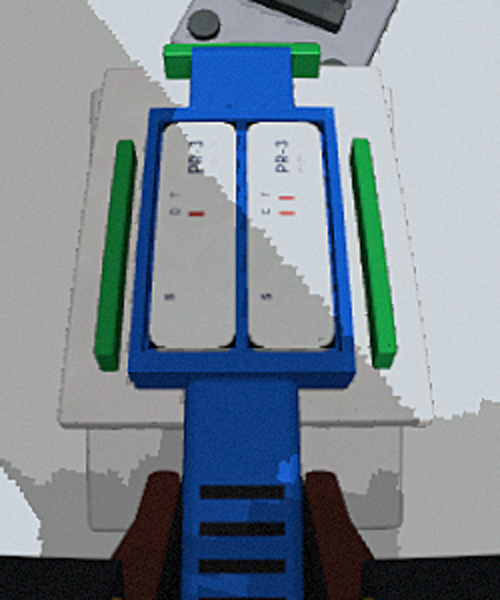

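View pics/t24.png

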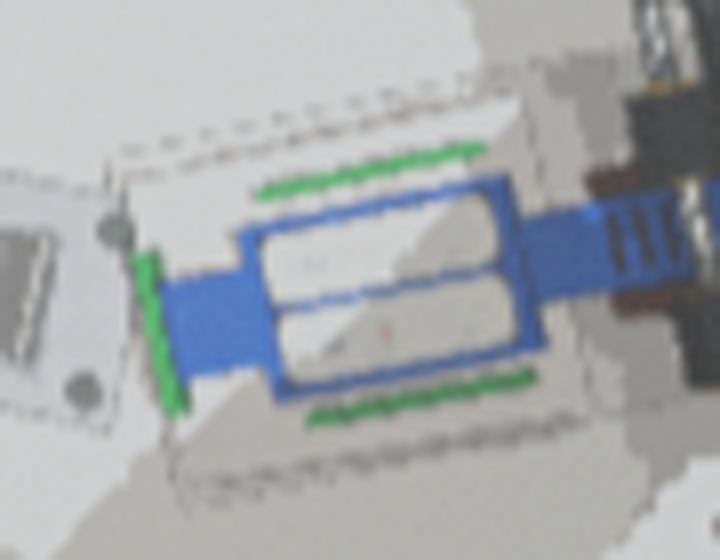

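```bash
python3 -m inch '[[0,0,0,0,0,0,0.6],[0,0,0,0,0,0,0.4],[0,0,0,0,0,0,0.3],[0,0,0,0,0,0,0.3],[0,0,0,0,0,0,0.3]]'
python3 - <<'E'
from h import *
st()
w=snapshot("wrist"); cv2.imwrite("pics/w25.png",cv2.resize(w["pixels"][40:340,200:450],None,fx=2,fy=2,interpolation=cv2.INTER_CUBIC))
E
```

```text
time: 21.05
position: [0.4877, -0.2062, 0.0843]
eef_rot: [-1.837, -2.275, -0.248]
contact_force: [-0.4, 0.8, -0.1]
width: 0.635
t 21.05 p [ 0.4877 -0.2062  0.0843] q [-0.54  0.57  1.82  0.24  0.96 -0.91] F [-0.4  0.8 -0.1] w 0.635
[[-0.203, 0.978, -0.055], [0.943, 0.21, 0.259], [0.264, 0.001, -0.964]]
```

View pics/w25.png

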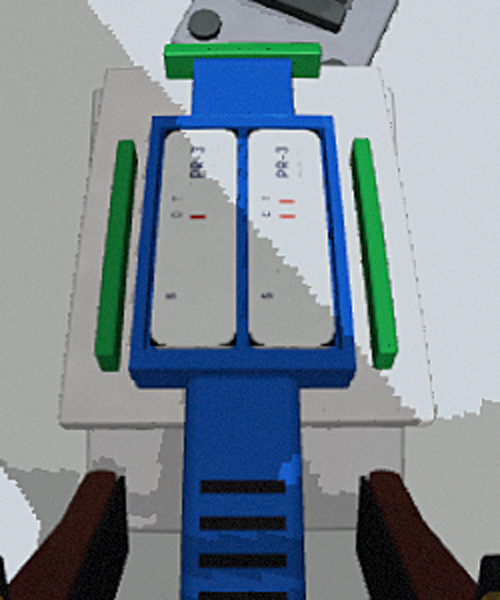

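```bash
python3 - <<'E'
from h import *
w=snapshot("wrist"); s=state(); cv2.imwrite("pics/w26.png",cv2.resize(w["pixels"][55:120,260:390],None,fx=6,fy=6,interpolation=cv2.INTER_CUBIC))
def bed(p,h):
    e,d=wray(w,p,s["position"],s["eef_rot"]); e=MB.T@(e-OB); d=MB.T@d; return (e+d*(h-e[2])/d[2])*1000
for n,p,h in [("lip top far",(242,43),.011),("lip inner top",(242,50),.011),("lip inner bottom",(180,79),0),("lip in bottom r",(310,79),0),("foot end",(243,58),.012),("blade shoulder",(243,385),.012),("gL lo",(125,140),.010),("gR lo",(360,139),.010),("gL hi",(108,356),.01),("gR hi",(384,354),.01),("blade lo L",(151,116),.012),("blade lo R",(334,116),.012)]:
    print(n,np.round(bed((200+p[0]/2-.25,40+p[1]/2-.25),h),1))
E
```

```text
lip top far [  1.6 -10.6  11. ]
lip inner top [ 1.6 -6.7 11. ]
lip inner bottom [22.3 -5.   0. ]
lip in bottom r [-21.1  -5.    0. ]
foot end [ 1.3 -1.2 12. ]
blade shoulder [  1.7 114.6  12. ]
gL lo [36.  33.7 10. ]
gR lo [-32.9  33.4  10. ]
gL hi [ 34.2 105.7  10. ]
gR hi [-32.4 105.3  10. ]
blade lo L [28.7 25.8 12. ]
blade lo R [-25.6  25.9  12. ]
```

View pics/w26.png

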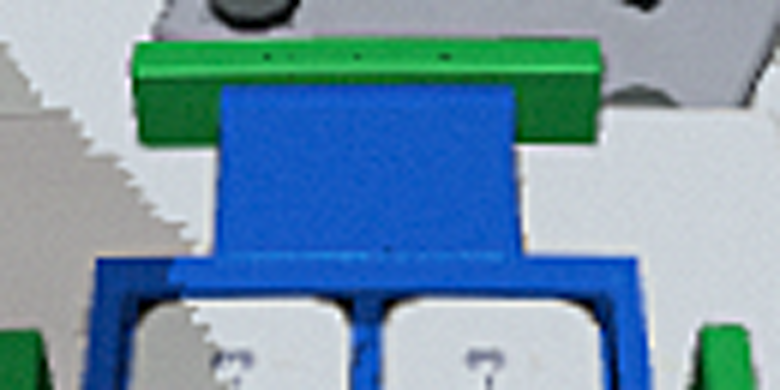

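```bash
python3 -m inch '[[0,0,0,0,0,0,1],[0,0,0,0,0,0,1],[0,0,0,0,0,0,1],[0,0,0,0,0,0,1],[0,0,0,0,0,0,1]]' 10
python3 -m inch '[[0,0,0,0,0,0,1],[0.15,0,0.13,0,0,0,1],[0.3,0,0.26,0,0,0,1],[0.37,0,0.31,0,0,0,1],[0.37,0,0.31,0,0,0,1]]'
python3 -c "
from h import *
st();carr()"
python3 -m inch '[[0,0,0,0,0,0,0.5],[0,0,0,0,0,0,0.2],[0,0,0,0,0,0,0.1],[0,0,0,0,0,0,0],[0,0,0,0,0,0,0]]'
python3 - <<'E'
from h import *
st()
w=snapshot("wrist"); cv2.imwrite("pics/w27.png",cv2.resize(w["pixels"][40:340,200:450],None,fx=2,fy=2,interpolation=cv2.INTER_CUBIC))
E
```

```text
time: 21.57
position: [0.4878, -0.2062, 0.0843]
eef_rot: [-1.837, -2.275, -0.249]
contact_force: [-0.2, 0.6, 0.1]
width: 0.358
time: 21.98
position: [0.4886, -0.2047, 0.0836]
eef_rot: [-1.841, -2.281, -0.247]
contact_force: [-0.6, -10.3, 6.5]
width: 0.296
t 21.98 p [ 0.4886 -0.2047  0.0836] q [-0.53  0.56  1.82  0.24  0.95 -0.9 ] F [ -0.6 -10.3   6.5] w 0.296
[[-0.205, 0.978, -0.05], [0.944, 0.211, 0.253], [0.258, 0.004, -0.966]]
centre in bed [ 0.8 89.   8.5] foot in bed [ 0.8 -1.   8.1] slope 25.3
time: 22.4
position: [0.4884, -0.2043, 0.0833]
eef_rot: [-1.84, -2.28, -0.247]
contact_force: [0.1, -0.5, -0.7]
width: 0.635
t 22.4 p [ 0.4884 -0.2043  0.0833] q [-0.53  0.56  1.82  0.24  0.95 -0.9 ] F [ 0.1 -0.5 -0.7] w 0.635
[[-0.205, 0.977, -0.051], [0.944, 0.211, 0.254], [0.259, 0.004, -0.966]]
```

View pics/w27.png

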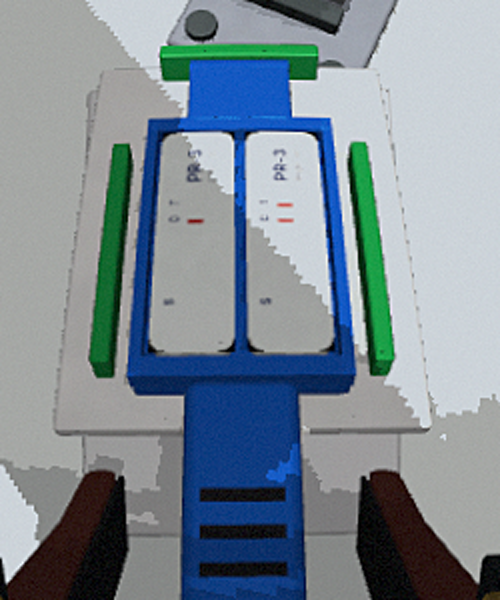

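```bash
python3 -m inch '[[0,0,0,0,0,0,0],[0,0,-1,0,0,0,0],[0,0,-4,0,0,0,0],[0,0,-8,0,0,0,0],[0,0,-12,0,0,0,0]]'
python3 -m inch '[[0,0,-4,0,0,0,0],[0,0,-6,0,0,0,0],[0,0,-6,0,0,0,0],[0,0,-6,0,0,0,0]]'
python3 - <<'E'
from h import *
s=st()
w=snapshot("wrist"); cv2.imwrite("pics/w28.png",w["pixels"])
T=snapshot("top"); cv2.imwrite("pics/t28.png",T["pixels"])
S=snapshot("side"); cv2.imwrite("pics/s28.png",S["pixels"])
E
```

```text
time: 22.87
position: [0.4938, -0.2347, 0.2006]
eef_rot: [-1.838, -2.279, -0.246]
contact_force: [1.1, -0.1, -0.3]
width: 0.993
time: 23.2
position: [0.4974, -0.2506, 0.2601]
eef_rot: [-1.841, -2.281, -0.247]
contact_force: [-0.6, 0.7, -0.4]
width: 1.002
t 23.2 p [ 0.4974 -0.2506  0.2601] q [-0.59  0.37  1.64  0.19  1.32 -0.87] F [-0.6  0.7 -0.4] w 1.002
[[-0.205, 0.978, -0.05], [0.944, 0.211, 0.253], [0.258, 0.004, -0.966]]
```

View pics/w28.png

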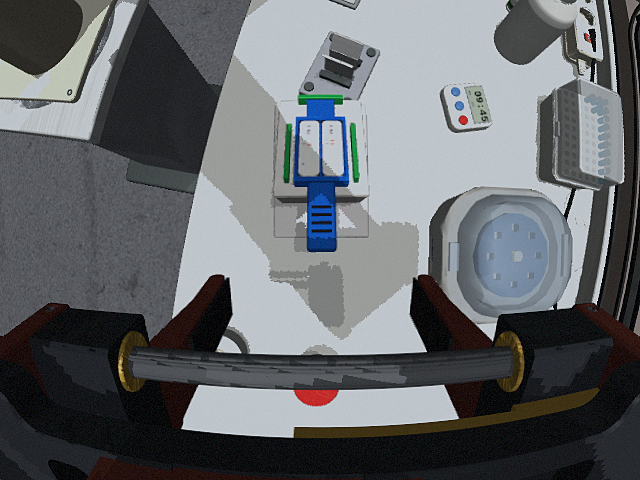

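View pics/t28.png

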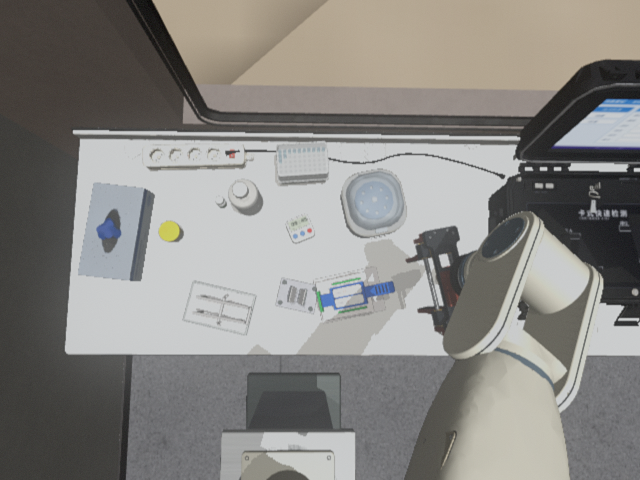

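View pics/s28.png

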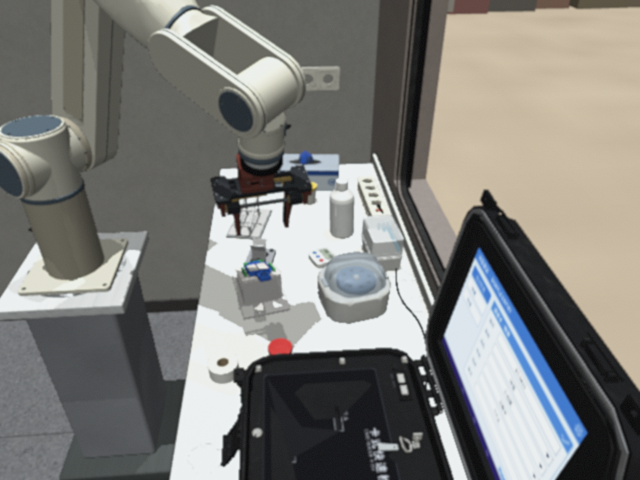

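```bash
python3 -m inch '[[0,0,0,0,0,0,0],[0,0,0,0,0,0,0],[0,0,0,0,0,0,0]]'; python3 -c "
from plant import *
print(finish_job())"
```

```text
time: 23.6
position: [0.4956, -0.2487, 0.256]
eef_rot: [-1.835, -2.275, -0.245]
contact_force: [0.4, -0.3, 0.3]
width: 0.998
the job is handed in; nothing more can be done
None
```

The carrier is lying card side up on the reading stand, released, and I handed the job in at about 23.6 s of the 67 s allowed. `finish_job()` gives no verdict, so this rests on my own checks.

**What I did**
- **Into the clip:** I took the carrier by the handle from the drip stand and stood it upright. I pushed it into the spring clip until the force rose to about 28 N at the floor, then let go.
- **Onto the reading stand:** I took the handle again from the opposite side, drew the carrier out and tipped it onto the board. I released it there, found the foot a few millimetres short of the lip, gripped it lightly and slid it down. It stopped at the lip at about 10 N; I released it and backed off.

**What the last checks showed**
- **In the clip:** The carrier stood by itself. The side camera put the bottom of the blade at about 44–45 mm, against 42 mm when fully home, which is within camera error.
- **On the stand:** The last pictures show the carrier centred between the guides, with its foot at the lip and its handle over the high end. Before the final nudge I measured the middle about 4 mm from its rest point, against the 14 mm allowed. I did not measure it again afterwards.
- **Robot and bystanders:** The gripper was fully open and clear, with contact force near zero. The bystanders look unmoved in the pictures.

**What disagreed**
- Height estimates from the side and wrist cameras differed by up to about 6 mm, so I settled contacts by force instead.
- My bed model put the carrier about 2.5–3 mm above the board at contact. On the first release the foot dropped a few millimetres onto the board, so it had been held slightly tilted.
- On the first lowering it came close to one guide, so I lifted it and moved it across by about 3.5 mm.

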